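# Fetch the drilling jig from behind the bench tools

## Robot

A 7-joint arm with a two-finger parallel gripper is mounted at the origin on the work surface. World frame = base frame: x ahead of the robot, y to its left, z up, the work surface at z = 0. Lengths are in m, angles in rad, forces in N, time in s.
With the tool pointing down it reaches from about 0.4 to 0.9 m from the base axis. Payload 5.5 kg.
Tool frame: the origin (TCP) lies on the centre line of the jaws, within the pads' length; the fingertips stand 25 mm ahead of it and the grasp point (between the pads) lies 6 mm ahead of it; z points along the fingers, y is the line along which they close (so a half turn about z gives the same grasp; the last joint's range is limited). The gripper opens to 85 mm and grips with 20 to 120 N. Pads are 22 mm wide; open, the fingers measure 114 mm over their backs; the gripper's body (76 mm by 85 mm) begins 54 mm behind the grasp point. The pads swing forward as they close: fully open they stand 13 mm farther back than shut.
Start: joints at [1.48, 0.501, -0.427, 1.55, 0.221, 1.138, -0.21], TCP at [0.225, -0.61, 0.256] pointing down, gripper open.
Joint ranges: [-2.88, 2.88], [-0.31, 2.03], [-1.54, 1.56], [0.2, 2.42], [-1.41, 4.55], [0.19, 2.02], [-2.57, 2.57]. Speed limits (rad/s): [2.57, 2.57, 3.14, 3.14, 3.14, 3.14, 3.14].

## Interface

Orientations are given as a rotation vector (axis times angle).
In Python, from cell import arm gives the robot as it stands.
- The arm moves only by the tool play_rows, never from a script. Its argument "steps" is a list of rows, each a list of 6 numbers: the shift along the tool's x, y, z in mm, then the turn, a rotation vector about the tool's x, y, z in rad. A call has exactly 8 rows; each row is the pose to reach, as a shift and turn from the pose commanded when the call began, along the tool's axes at that moment; what a row does not reach only later rows make up. A row lasts 1/12 s, in which the tool goes at most 41.7 mm and 7.16 degrees, less where a joint would pass 70% of its speed; a pose out of reach is approached as far as the arm can. A call with a gripper value outside its range is refused whole. "grip" is the closure, from 0 (fully open) to 1 (shut), set as the call begins (left out, the last holds). The fingers move at their own pace and stop on an object; "squeeze" is the grip in N (left out, the last holds). Time passes only in rows, so rows that repeat a pose let the fingers close, or fill a call up. It gives the time, the measured TCP pose, the force, the opening and the grip force at its end, in the units of the state.
- arm.sense(): the state, without advancing time (a new reading comes with each control period).
- arm.grab_frame(name): name is "side" or "top"; returns the picture (420x560x3 uint8, red, green, blue); there is no depth.
- arm.camera_params(name): a dict with "camera_matrix" (3x3 intrinsics, pixels), "extrinsics" (4x4, takes a point from camera to world coordinates). Camera axes: x right, y up, looking along -z (the intrinsics and any distortion apply to the point x, -y, -z); pixel columns grow to the right and rows downward; lengths in m; the calibration is good to about 2 mm. A picture is of the moment at which its call begins. camera_params takes no time and is no camera call.
- arm.hand_in(): hands the job in; it is judged then, once.
The state is a dict: "t": time; "joint_pos": joint angles; "qd": joint speeds; "joint_torque": joint torques, N m; "tool_pos": TCP position; "tool_rot": TCP orientation; "wrist_force": force on the tool from outside, world axes, zero at the start; "ft_torque": the same for the moment, N m; "opening": finger opening in m; "grip_force": force on a finger pad.
Only numpy, scipy, OpenCV 4.12 (cv2) and the standard library are available. Lean on these libraries where they do the work, as an engineer would, in place of code of your own. Each camera call takes 0.05 s, during which the arm holds its last target. There are 200 camera calls.

## Task

A drill chuck, a capped bottle and a notched steel block stand in the tool tray in front of the drilling jig: first stand all three on the black rubber mat, then take the jig out and lay it holes up on the brass pad of the drilling plate, centred and lined up with the pad. Finally stand each of the three back upright on the very spot in the tray where it stood at the start, and throughout leave the two small parts in the tray's back corners where they are.

Things in the scene. Friction and masses are not known exactly. Their poses are not given: they have to be found in the camera images.
- tool_tray: Fixed aluminium tray, 172 (x) by 236 (y) mm, floor 5 mm thick; grey walls 5 mm thick, 30 mm high at back (+x) and sides, open at the front (-x). Origin: centre of underside, on the table. Grey felt spots, 50 mm across, at x = -40, y = -66, 0, 66 mm: on each stands one of the three things (which one varies). The jig lies 8 mm behind them, long side along y, with 40 mm free behind it.
- side_mat: Fixed black rubber mat lying flat on the table, 110 mm (x) by 220 mm (y), 3 mm thick, empty at the start: the side area for the three things. Origin: centre of its underside on the table, z up.
- drill_plate: Fixed steel drilling plate, 150 (x) by 180 (y) mm, top 20 mm above the table, with a raised brass pad in its middle, 56 (x) by 110 (y) mm, top 28 mm above the table. Origin: centre of the underside, on the table, under the pad's centre; the pad's long side is along y. A loose brass nut (16 mm wide, 10 mm high, a bystander) stands on its +x +y corner.
- chuck: Steel drill chuck standing upright nose up: round, 36 mm in diameter up to 34 mm height, then tapering to the nose, 56 mm high in all, about 0.28 kg. Origin: centre of its underside, z up along its axis.
- bottle: Closed amber bottle with black cap and paper label, standing upright: body 36 mm in diameter with straight sides from about 5 to 34 mm height, narrower shoulder and cap above, 62 mm high in all, about 0.08 kg. Origin: centre of its underside, z up along its axis.
- vblock: Dark steel block, 36 mm by 36 mm, 40 mm high, with a slot 14 mm wide and 14 mm deep across its top (the slot runs along its x), about 0.26 kg. Its sides are parallel to those of the tray to within 0.1 rad. Origin: centre of its underside, z up.
- jig: Drilling jig: a flat aluminium block with brass top full of small holes, 36 mm (x) by 90 mm (y) by 28 mm high, about 0.32 kg. It lies in the tray behind the three things. Origin: centre of its underside, z up, y along its length.
- pillar: Small brass pillar, 18 mm across, 28 mm high, standing loose in the tray's back left (+x, +y) corner; not to be moved. Origin: centre of its underside.
- collar: Small steel ring, 22 mm across, 14 mm high, lying loose in the tray's back right (+x, -y) corner; not to be moved. Origin: centre of its underside.

How it is judged:
By the outcome, as a careful person would: the job done as asked, in the order asked, and still so for the second after the job is handed in, with the robot touching nothing.
It also fails if it takes over 136 s, if anything falls off the work surface, if the arm or the gripper's body presses on something with over 40 N, if the wrist force passes 120 N, or if a joint passes its speed limit or range.

## Working session

There is one attempt and no reset: what is moved stays moved. The work goes in short steps, Python scripts to look and compute and a tool call to move; the robot and the scene stay as the last step left them, time stands still between calls to the robot, and variables do not carry over. Pictures are saved under pics/ and viewed, at most 14 in all, crops included, and the job is handed in when it is done.

Besides the shell and the picture viewer there is one more tool, called by a JSON object that holds its "method" and its "body". play_rows: Moves the arm, as the interface text tells. Its arguments: {"type":"object","properties":{"steps":{"type":"array"},"grip":{"type":"number"},"squeeze":{"type":"number"}},"required":["steps"]}

```bash
ls; mkdir -p pics; python3 - <<'E'
from cell import arm
import cv2
for n in("top","side"):
    f=arm.grab_frame(n); cv2.imwrite(f"pics/{n}0.png",f[:,:,::-1])
    p=arm.camera_params(n); print(n,p)
s=arm.sense();print(s)
E
```

```text
pics
top {'camera_matrix': array([[502.48469839,   0.        , 283.99514493],
       [  0.        , 502.48469839, 206.27705314],
       [  0.        ,   0.        ,   1.        ]]), 'extrinsics': array([[-0.003675  ,  0.99140779, -0.13075583,  0.40379156],
       [-0.99996373, -0.00464803, -0.00713722,  0.02130107],
       [-0.00768365,  0.13072485,  0.99138891,  1.18120898],
       [ 0.        ,  0.        ,  0.        ,  1.        ]])}
side {'camera_matrix': array([[451.31929365,   0.        , 278.64968006],
       [  0.        , 451.31929365, 213.35994341],
       [  0.        ,   0.        ,   1.        ]]), 'extrinsics': array([[-0.97707839,  0.15575646, -0.14511288,  0.4009482 ],
       [-0.21175467, -0.6411216 ,  0.73764697,  0.80333957],
       [ 0.02185827,  0.75146724,  0.65940822,  0.75602371],
       [ 0.        ,  0.        ,  0.        ,  1.        ]])}
{'t': 0.1, 'joint_pos': array([ 1.48021579,  0.50175563, -0.4267833 ,  1.55134981,  0.22080082,
        1.13828664, -0.21030365]), 'qd': array([-0.00268924, -0.0023862 ,  0.00187634, -0.00208278, -0.000442  ,
       -0.00138949, -0.00151608]), 'joint_torque': array([-1.13033265e-02, -5.70810342e+01, -5.83884984e+00, -2.81750268e+01,
        1.05077555e-02,  5.52234924e-03, -6.47592128e-05]), 'tool_pos': array([ 0.22493848, -0.60922089,  0.2553581 ]), 'tool_rot': array([-3.09086015e+00, -5.52557262e-01,  4.02853014e-04]), 'wrist_force': array([-0.58795296, -0.25381936, -0.05510786]), 'ft_torque': array([-0.02827431, -0.01167705, -0.03042539]), 'grip_force': 0.0, 'opening': 0.08566629795423406}
```

View pics/top0.png

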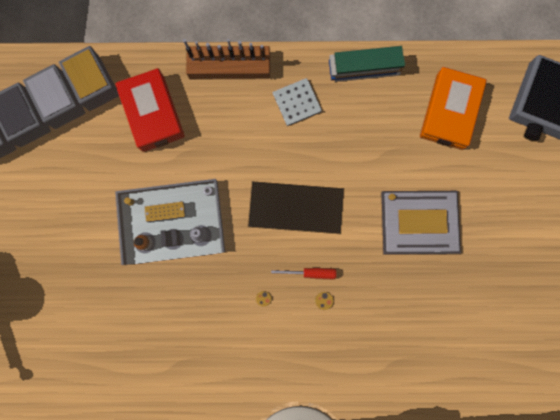

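View pics/side0.png

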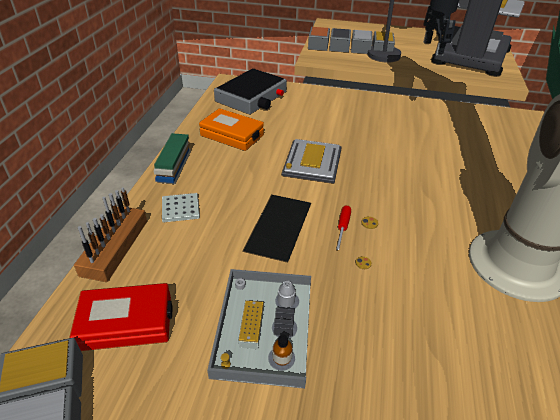

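Top view: tray at (172,222) (objects bottle (143,242), vblock (173,238), chuck (200,235), jig (165,212)), mat at (296,207), pad at (423,221). I'll zoom in on the tray and plate.

```bash
cat > h.py <<'E'
import numpy as np, cv2
from cell import arm
P={n:arm.camera_params(n) for n in("top","side")}
def ray(n,u,v):
    K=P[n]["camera_matrix"];E=P[n]["extrinsics"]
    d=np.array([(u-K[0,2])/K[0,0],-(v-K[1,2])/K[1,1],-1.0]);return E[:3,3],E[:3,:3]@d
def pt(n,u,v,z):
    o,d=ray(n,u,v);return (o+d*(z-o[2])/d[2])[:2]
def proj(n,p):
    K=P[n]["camera_matrix"];E=P[n]["extrinsics"]
    c=E[:3,:3].T@(np.array(p)-E[:3,3]);return K[0,0]*c[0]/-c[2]+K[0,2],-K[1,1]*c[1]/-c[2]+K[1,2]
def crop(n,img,x0,y0,x1,y1,s,name):
    cv2.imwrite(name,cv2.resize(img[y0:y1,x0:x1,::-1],None,fx=s,fy=s,interpolation=cv2.INTER_CUBIC))
def rect(n,mask,z,k=1):
    cs,_=cv2.findContours(mask.astype(np.uint8),cv2.RETR_EXTERNAL,cv2.CHAIN_APPROX_NONE)
    c=max(cs,key=cv2.contourArea)[:,0]
    w=np.array([pt(n,u,v,z) for u,v in c],np.float32)*1000
    r=cv2.minAreaRect(w);return np.round(r[0],1),np.round(r[1],1),round(r[2],2),cv2.contourArea(c)
E
python3 - <<'E'
from h import *
t=cv2.imread("pics/top0.png")[:,:,::-1]; s=cv2.imread("pics/side0.png")[:,:,::-1]
a=cv2.resize(t[170:275,105:235,::-1],None,fx=6,fy=6,interpolation=cv2.INTER_CUBIC)[:600]
cv2.imwrite("pics/c1.png",a[:600,:780])
crop("side",s,195,260,325,390,4.5,"pics/c2.png")
def roi(m,x0,y0,x1,y1):
    o=np.zeros(m.shape,np.uint8);o[y0:y1,x0:x1]=m[y0:y1,x0:x1];return o
ht=cv2.cvtColor(t,cv2.COLOR_RGB2HSV);hs=cv2.cvtColor(s,cv2.COLOR_RGB2HSV)
def go(n,h,cond,box,z,l): print(n,l,rect(n,roi(cond,*box),z))
br=lambda h:(h[...,1]>120)&(h[...,2]>110)
go("top",ht,br(ht),(396,205,450,240),.028,"pad")
go("side",hs,br(hs),(298,138,326,172),.028,"pad")
go("top",ht,ht[...,2]<60,(240,175,350,240),.003,"mat")
go("side",hs,hs[...,2]<60,(240,190,315,265),.003,"mat")
go("top",ht,br(ht),(142,200,188,224),.033,"jig")
go("side",hs,br(hs),(235,295,268,350),.033,"jig")
go("top",ht,ht[...,1]<90,(375,180,468,262),.020,"plate")
go("top",ht,ht[...,1]<90,(108,175,232,270),.02,"tray")
E
```

```text
top pad (array([ 519.1, -289.4]), array([110.1,  53.2]), 89.73, 1040.0)
side pad (array([ 520.5, -283.7]), array([ 55.1, 117.3]), 0.26, 401.0)
top mat (array([557.2,   1.7]), array([214.1, 103.7]), 85.25, 3791.5)
side mat (array([557.1,   3.7]), array([219.5, 108.7]), 85.25, 2609.0)
top jig (array([544.9, 305.3]), array([34.1, 88.1]), 7.41, 483.5)
side jig (array([546.1, 309.3]), array([35. , 91.7]), 7.51, 671.5)
top plate (array([ 519.4, -285.9]), array([178.6, 144.4]), 89.77, 4710.5)
top tray (array([522.8, 296.5]), array([176.6, 242.4]), 7.01, 7655.5)
```

View pics/c1.png

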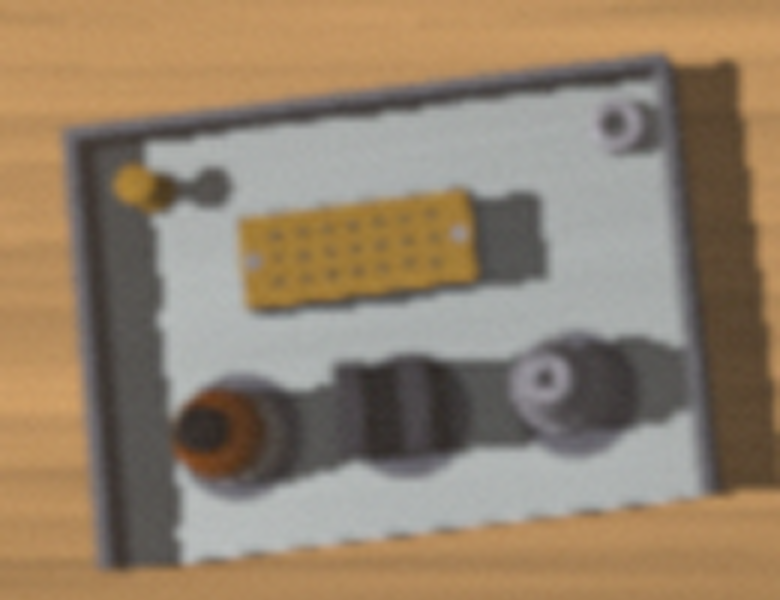

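View pics/c2.png

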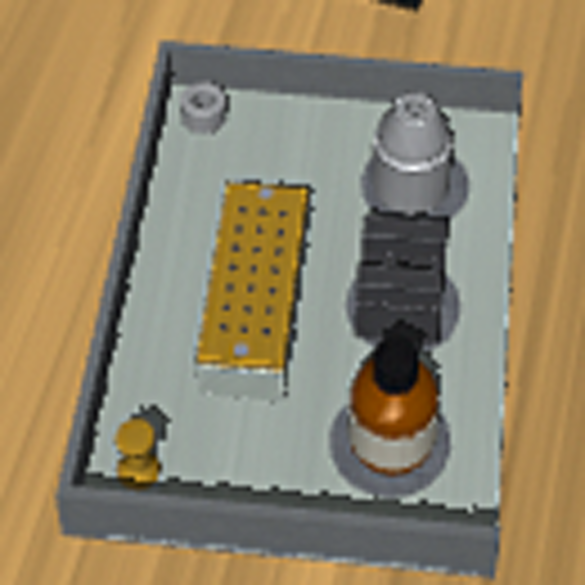

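Crops show tray corners, felts and objects clearly (in c1: bottle cap (200,430), vblock (410,415), chuck nose (545,378), jig (358,248); collar back-right, pillar back-left). Computing poses from these.

```bash
python3 - <<'E'
from h import *
np.set_printoptions(precision=1,suppress=True)
c1=lambda u,v:("top",105+(u+.5)/6-.5,170+(v+.5)/6-.5)
c2=lambda u,v:("side",195+(u+.5)/4.5-.5,260+(v+.5)/4.5-.5)
loc=np.array([[86,118],[86,-118],[-86,-118],[-86,118]])
for nm,cs in (("top",[c1(65,130),c1(667,57),c1(715,490),c1(102,568)]),("side",[c2(60,488),c2(163,43),c2(522,72),c2(498,515)])):
    w=np.array([pt(*c,.03)*1000 for c in cs])
    H,_=cv2.estimateAffinePartial2D(loc.astype(float),w); s=np.hypot(H[0,0],H[1,0]);th=np.arctan2(H[1,0],H[0,0])
    R=np.array([[np.cos(th),-np.sin(th)],[np.sin(th),np.cos(th)]])
    print(nm,w.ravel(),"scale",s,"yaw",round(th,4),"c",H[:,2])
    L=lambda p:(np.array(p)-H[:,2])@R
    for y in(66,0,-66): print("  spot",R@[-40,y]+H[:,2])
    if nm=="top": ob={"capB":(c1(203,430),.067),"nose":(c1(545,378),.061),"vb":(c1(393,409),.045),"jig":(c1(360,248),.033),"pillar":(c1(135,184),.033),"collar":(c1(620,125),.019),"feltV":(c1(410,415),.005)}
    else: ob={"nose":(c2(413,105),.061),"capB":(c2(403,335),.067),"jig":(c2(256,275),.033),"vb":(c2(405,250),.045),"pillar":(c2(137,440),.033),"collar":(c2(205,103),.019)}
    for k,(c,z) in ob.items():
        w=pt(*c,z)*1000;print("  ",k,w,"tray",L(w))
E
```

```text
top [592.7 421.6 620.3 188.4 452.6 167.7 423.9 400.7] scale 0.9917182322733289 yaw 0.121 c [522.4 294.6]
  spot [474.7 355.3]
  spot [482.7 289.8]
  spot [490.6 224.2]
   capB [473.9 353. ] tray [-41.1  63.8]
   nose [493.1 227.7] tray [-37.1 -62.9]
   vb [482.9 287.9] tray [-40.   -1.9]
   jig [545.7 305. ] tray [24.4  7.5]
   pillar [571.  392.6] tray [60.1 91.5]
   collar [595.4 208. ] tray [ 62.1 -94.8]
   feltV [483.3 290.6] tray [-39.2   0.7]
side [594.  421.  621.6 191.5 452.8 170.1 426.1 394. ] scale 0.9843068283328805 yaw 0.1196 c [523.5 295.9]
  spot [475.9 356.7]
  spot [483.8 291.2]
  spot [491.7 225.6]
   nose [494.5 227.1] tray [-37.  -64.9]
   capB [474.3 347.7] tray [-42.8  57.3]
   jig [544.6 310.4] tray [22.7 11.8]
   vb [484.2 292.1] tray [-39.5   0.9]
   pillar [570.5 396.1] tray [58.5 93.9]
   collar [595.1 213.5] tray [ 61.3 -90.4]
```

{"method": "play_rows", "body": {"steps": [[26, -21, 3, 0, 0, 0.03], [52, -42, 7, 0, 0, 0.06], [78, -63, 10, 0, 0, 0.09], [104, -84, 14, 0, 0, 0.12], [131, -105, 17, 0, 0, 0.15], [157, -126, 21, 0, 0, 0.18], [183, -147, 24, 0, 0, 0.21], [209, -168, 28, 0, 0, 0.234]], "grip": 0.42, "squeeze": 50}}

```text
t: 0.77
tool_pos: [0.3635, -0.3781, 0.228]
tool_rot: [-3.136, -0.186, 0.0]
wrist_force: [0.6, -0.0, 0.3]
opening: 0.0494
grip_force: 0.0
```

{"method": "play_rows", "body": {"steps": [[21, -32, 3, 0, 0, 0], [42, -65, 7, 0, 0, 0], [63, -97, 10, 0, 0, 0], [84, -130, 14, 0, 0, 0], [106, -162, 17, 0, 0, 0], [127, -195, 21, 0, 0, 0], [148, -227, 24, 0, 0, 0], [169, -260, 28, 0, 0, 0]]}}

```text
t: 1.43
tool_pos: [0.5001, -0.0999, 0.2001]
tool_rot: [3.136, 0.187, -0.0]
wrist_force: [1.2, 0.6, 0.5]
opening: 0.0498
grip_force: 0.0
```

{"method": "play_rows", "body": {"steps": [[3, -32, 4, 0, 0, 0], [7, -65, 8, 0, 0, 0], [10, -100, 12, 0, 0, 0], [14, -140, 16, 0, 0, 0], [19, -180, 20, 0, 0, 0], [24, -220, 24, 0, 0, 0], [28, -260, 28, 0, 0, 0], [30, -295, 30, 0, 0, 0]]}}

```text
t: 2.1
tool_pos: [0.4936, 0.1977, 0.1697]
tool_rot: [-3.135, -0.189, 0.001]
wrist_force: [1.0, 0.5, 0.8]
opening: 0.0496
grip_force: 0.0
```

```bash
cat >> h.py <<'E'
from scipy.spatial.transform import Rotation as Ro
def to(*tg):
    s=arm.sense();R=Ro.from_rotvec(s["tool_rot"]).as_matrix();p=s["tool_pos"]*1000
    print("t",round(s["t"],2),"pos",np.round(p,1),"yaw",round(np.arctan2(R[1,0],R[0,0]),4),"zax",np.round(R[:,2],3),"F",np.round(s["wrist_force"],1),"op",s["opening"])
    print("q",np.round(s["joint_pos"],2))
    for t in tg:
        print(t,"->",np.round(R.T@(np.array(t,float)-p),1))
E
python3 -c "
from h import *
to((493.5,227,100),(493.5,227,34))"
```

```text
t 2.1 pos [493.6 197.7 169.7] yaw 0.1207 zax [-0.001  0.001 -1.   ] F [1.  0.5 0.8] op 0.04956047647496349
q [ 0.12  0.45 -0.68  1.92  0.36  0.89 -2.19]
(493.5, 227, 100) -> [  3.5 -29.1  69.8]
(493.5, 227, 34) -> [  3.5 -29.  135.8]
```

{"method": "play_rows", "body": {"steps": [[0, 0, 0, 0, 0, -0.1], [0, 0, 0, 0, 0, -0.2], [0, 0, 0, 0, 0, -0.3], [0, 0, 0, 0, 0, -0.4], [0, 0, 0, 0, 0, -0.5], [0, 0, 0, 0, 0, -0.6], [0, 0, 0, 0, 0, -0.7], [0, 0, 0, 0, 0, -0.785]]}}

```text
t: 2.77
tool_pos: [0.494, 0.1949, 0.17]
tool_rot: [-2.822, -1.38, 0.001]
wrist_force: [-0.1, -0.6, -0.6]
opening: 0.0496
grip_force: 0.0
```

{"method": "play_rows", "body": {"steps": [[3, -2, 7, 0, 0, -0.1], [6, -5, 15, 0, 0, -0.2], [9, -7, 23, 0, 0, -0.3], [12, -9, 30, 0, 0, -0.4], [15, -12, 38, 0, 0, -0.5], [18, -14, 45, 0, 0, -0.6], [21, -16, 53, 0, 0, -0.7], [23, -18, 60, 0, 0, -0.786]]}}

```text
t: 3.43
tool_pos: [0.4942, 0.2243, 0.1095]
tool_rot: [-2.078, -2.355, 0.001]
wrist_force: [-0.8, 0.6, -0.6]
opening: 0.0496
grip_force: 0.0
```

```bash
python3 -c "
from h import *
to((493.5,227,80),(493.5,227,34))
f=arm.grab_frame('top');g=arm.grab_frame('side')
a=cv2.resize(f[170:270,105:235,::-1],(520,400));b=cv2.resize(g[220:390,195:325,::-1],(306,400))[:,:280]
cv2.imwrite('pics/d1.png',np.hstack([a,b]))"
```

```text
t 3.43 pos [494.2 224.3 109.5] yaw 1.6956 zax [-0.001 -0.    -1.   ] F [-0.8  0.6 -0.6] op 0.04963751659818713
q [ 0.25  0.69 -0.95  1.92  0.71  0.91 -0.94]
(493.5, 227, 80) -> [ 2.7 -0.3 29.5]
(493.5, 227, 34) -> [ 2.7 -0.3 75.5]
```

View pics/d1.png

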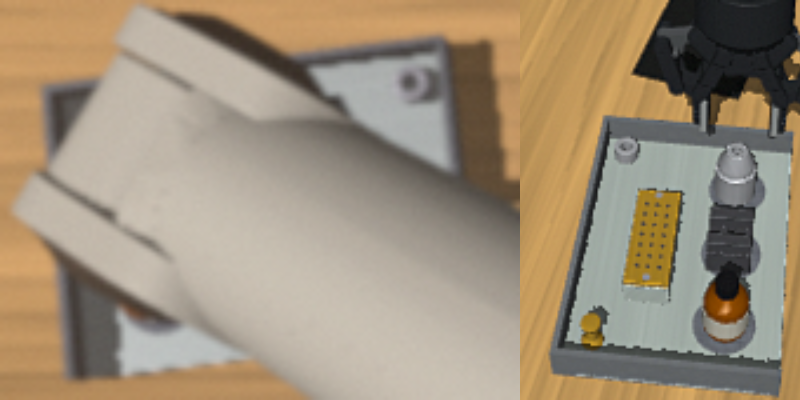

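Side view: open fingers straddle the chuck (fingertips at (705,130), (775,130); chuck below). Descend and grip.

{"method": "play_rows", "body": {"steps": [[2, 0, 8, 0, 0, 0], [3, 0, 18, 0, 0, 0], [3, 0, 30, 0, 0, 0], [3, 0, 42, 0, 0, 0], [3, 0, 54, 0, 0, 0], [3, 0, 65, 0, 0, 0], [3, 0, 73, 0, 0, 0], [3, 0, 75, 0, 0, 0]]}}

```text
t: 4.2
tool_pos: [0.493, 0.2268, 0.0334]
tool_rot: [-2.083, -2.35, 0.004]
wrist_force: [-0.1, -0.4, 0.1]
opening: 0.0491
grip_force: 0.0
```

{"method": "play_rows", "body": {"steps": [[0, 0, 0, 0, 0, 0], [0, 0, 0, 0, 0, 0], [0, 0, 0, 0, 0, 0], [0, 0, 0, 0, 0, 0], [0, 0, 0, 0, 0, 0], [0, 0, 0, 0, 0, 0], [0, 0, 0, 0, 0, 0], [0, 0, 0, 0, 0, 0]], "grip": 0.8, "squeeze": 50}}

```text
t: 4.87
tool_pos: [0.4941, 0.2272, 0.0354]
tool_rot: [2.084, 2.35, 0.0]
wrist_force: [0.4, -0.8, -2.8]
opening: 0.0342
grip_force: 49.9
```

{"method": "play_rows", "body": {"steps": [[0, 0, -3, 0, 0, 0], [0, 0, -12, 0, 0, 0], [0, 0, -30, 0, 0, 0], [0, 0, -55, 0, 0, 0], [0, 0, -80, 0, 0, 0], [0, 0, -105, 0, 0, 0], [0, 0, -125, 0, 0, 0], [0, 0, -130, 0, 0, 0]]}}

```text
t: 5.53
tool_pos: [0.4954, 0.2287, 0.1692]
tool_rot: [2.082, 2.349, 0.008]
wrist_force: [0.3, 1.1, -1.7]
opening: 0.0342
grip_force: 50.3
```

```bash
python3 -c "
from h import *
to((551.5,-63.5,160),(551.5,-63.5,33))"
```

```text
t 5.53 pos [495.4 228.7 169.2] yaw 1.6913 zax [ 0.005  0.002 -1.   ] F [ 0.3  1.1 -1.7] op 0.0342236229603169
q [ 0.3   0.61 -1.02  1.88  0.62  1.   -0.88]
(551.5, -63.5, 160) -> [-296.9   20.5    8.9]
(551.5, -63.5, 33) -> [-297.    19.8  135.9]
```

{"method": "play_rows", "body": {"steps": [[-8, 1, 0, 0, 0, 0], [-25, 2, 0, 0, 0, 0], [-50, 4, 0, 0, 0, 0], [-80, 6, 0, 0, 0, 0], [-113, 8, 0, 0, 0, 0], [-148, 10, 0, 0, 0, 0], [-183, 13, 0, 0, 0, 0], [-217, 15, 0, 0, 0, 0]]}}

```text
t: 6.2
tool_pos: [0.5339, 0.0107, 0.1637]
tool_rot: [-2.084, -2.349, 0.003]
wrist_force: [0.4, -0.6, -3.1]
opening: 0.0346
grip_force: 50.2
```

{"method": "play_rows", "body": {"steps": [[-28, 2, 0, 0, 0, 0], [-50, 4, 5, 0, 0, 0], [-65, 5, 15, 0, 0, 0], [-75, 5, 30, 0, 0, 0], [-79, 5, 45, 0, 0, 0], [-80, 5, 60, 0, 0, 0], [-80, 5, 75, 0, 0, 0], [-80, 5, 85, 0, 0, 0]]}}

```text
t: 6.87
tool_pos: [0.548, -0.0632, 0.0777]
tool_rot: [-2.079, -2.351, 0.001]
wrist_force: [-0.0, -0.7, -3.2]
opening: 0.0346
grip_force: 50.2
```

```bash
python3 -c "
from h import *
to((551.5,-63.5,33),)"
```

```text
t 6.87 pos [548.  -63.2  77.7] yaw 1.6936 zax [-0.003  0.002 -1.   ] F [-0.  -0.7 -3.2] op 0.03458054331703236
q [ 0.75  0.74 -0.91  1.91  0.76  0.88 -0.43]
(551.5, -63.5, 33) -> [-0.9  3.6 44.7]
```

{"method": "play_rows", "body": {"steps": [[-1, 2, 8, 0, 0, 0], [-1, 3, 18, 0, 0, 0], [-1, 3, 27, 0, 0, 0], [-1, 3, 34, 0, 0, 0], [-1, 3, 39, 0, 0, 0], [-1, 3, 42, 0, 0, 0], [-1, 3, 43.5, 0, 0, 0], [-1, 3, 44, 0, 0, 0]]}}

```text
t: 7.53
tool_pos: [0.5526, -0.0658, 0.0363]
tool_rot: [2.084, 2.35, 0.0]
wrist_force: [-0.6, -0.0, -2.5]
opening: 0.0348
grip_force: 50.2
```

{"method": "play_rows", "body": {"steps": [[0, 0, 0.5, 0, 0, 0], [0, 0, 0.5, 0, 0, 0], [0, 0, 0.5, 0, 0, 0], [0, 0, 0.5, 0, 0, 0], [0, 0, 0.5, 0, 0, 0], [0, 0, 0.5, 0, 0, 0], [0, 0, 0.5, 0, 0, 0], [0, 0, 0.5, 0, 0, 0]], "grip": 0.42}}

```text
t: 8.2
tool_pos: [0.5525, -0.0658, 0.0359]
tool_rot: [2.084, 2.351, 0.0]
wrist_force: [-0.2, -0.0, -0.0]
opening: 0.0497
grip_force: 0.0
```

{"method": "play_rows", "body": {"steps": [[0, 0, -5, 0, 0, 0], [0, 0, -20, 0, 0, 0], [0, 0, -45, 0, 0, 0], [0, 0, -75, 0, 0, 0], [0, 0, -100, 0, 0, 0], [0, 0, -120, 0, 0, 0], [0, 0, -125, 0, 0, 0], [0, 0, -125, 0, 0, 0]]}}

```text
t: 8.87
tool_pos: [0.5539, -0.0658, 0.1635]
tool_rot: [2.082, 2.348, 0.003]
wrist_force: [0.0, 0.9, 0.0]
opening: 0.0494
grip_force: 0.0
```

```bash
python3 -c "
from h import *
to((483.5,290.5,100),(483.5,290.5,33))"
```

```text
t 8.87 pos [553.9 -65.8 163.5] yaw 1.6908 zax [ 0.004 -0.001 -1.   ] F [0.  0.9 0. ] op 0.0494353973252547
q [ 0.83  0.64 -1.01  1.86  0.64  1.01 -0.34]
(483.5, 290.5, 100) -> [362.3 -27.4  62.8]
(483.5, 290.5, 33) -> [362.4 -27.7 129.8]
```

{"method": "play_rows", "body": {"steps": [[30, -2, 0, 0, 0, 0], [68, -5, 0, 0, 0, 0], [106, -8, 0, 0, 0, 0], [144, -11, 0, 0, 0, 0], [182, -14, 0, 0, 0, 0], [220, -17, 0, 0, 0, 0], [258, -20, 0, 0, 0, 0], [290, -22, 0, 0, 0, 0]]}}

```text
t: 9.53
tool_pos: [0.4941, 0.2218, 0.1601]
tool_rot: [-2.081, -2.351, 0.001]
wrist_force: [-0.5, 0.1, -0.5]
opening: 0.0495
grip_force: 0.0
```

{"method": "play_rows", "body": {"steps": [[30, -2, 5, 0, 0, 0], [52, -4, 15, 0, 0, 0], [66, -5, 28, 0, 0, 0], [72, -5, 42, 0, 0, 0], [72, -5, 55, 0, 0, 0], [72, -5, 62, 0, 0, 0], [72, -5, 63, 0, 0, 0], [72, -5, 63, 0, 0, 0]]}}

```text
t: 10.2
tool_pos: [0.4823, 0.289, 0.097]
tool_rot: [-2.086, -2.349, 0.003]
wrist_force: [-0.3, -0.6, -0.4]
opening: 0.0494
grip_force: 0.0
```

```bash
python3 -c "
from h import *
to((483.5,290.5,34),)
f=arm.grab_frame('side');crop('side',f,195,200,325,390,3.1,'pics/d2.png')
f=arm.grab_frame('top');cv2.imwrite('pics/t2.png',f[:,:,::-1])"
```

```text
t 10.2 pos [482.3 289.   97. ] yaw 1.6896 zax [-0.001 -0.001 -1.   ] F [-0.3 -0.6 -0.4] op 0.049434550200491145
q [ 0.1   0.73 -0.92  1.88  0.73  0.92 -1.06]
(483.5, 290.5, 34) -> [ 1.4  1.5 63. ]
```

View pics/d2.png

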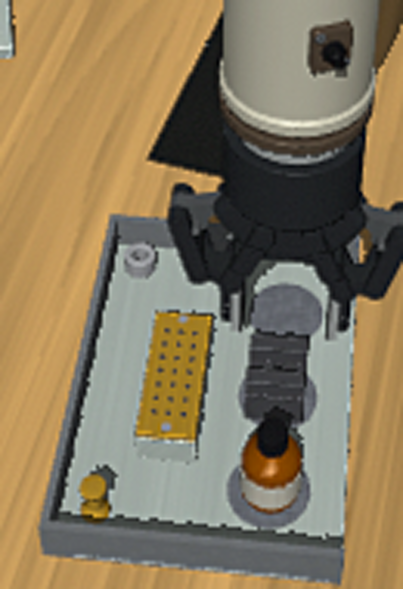

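Side view: chuck felt now empty, fingers centred over the vblock (278,365), bottle and jig undisturbed.

{"method": "play_rows", "body": {"steps": [[1, 1, 8, 0, 0, 0], [1, 1, 18, 0, 0, 0], [1, 1, 30, 0, 0, 0], [1, 1, 42, 0, 0, 0], [1, 1, 52, 0, 0, 0], [1, 1, 60, 0, 0, 0], [1, 1, 63, 0, 0, 0], [1, 1, 63, 0, 0, 0]]}}

```text
t: 10.97
tool_pos: [0.4825, 0.2912, 0.0336]
tool_rot: [-2.083, -2.351, 0.003]
wrist_force: [0.6, -0.2, -0.8]
opening: 0.0495
grip_force: 0.0
```

{"method": "play_rows", "body": {"steps": [[0, 0, 0, 0, 0, 0], [0, 0, 0, 0, 0, 0], [0, 0, 0, 0, 0, 0], [0, 0, 0, 0, 0, 0], [0, 0, 0, 0, 0, 0], [0, 0, 0, 0, 0, 0], [0, 0, 0, 0, 0, 0], [0, 0, 0, 0, 0, 0]], "grip": 0.8}}

```text
t: 11.63
tool_pos: [0.4835, 0.2917, 0.0352]
tool_rot: [2.084, 2.35, 0.001]
wrist_force: [-0.2, 0.3, 2.9]
opening: 0.0352
grip_force: 50.6
```

{"method": "play_rows", "body": {"steps": [[0, 0, -3, 0, 0, 0], [0, 0, -12, 0, 0, 0], [0, 0, -30, 0, 0, 0], [0, 0, -55, 0, 0, 0], [0, 0, -80, 0, 0, 0], [0, 0, -105, 0, 0, 0], [0, 0, -125, 0, 0, 0], [0, 0, -130, 0, 0, 0]]}}

```text
t: 12.3
tool_pos: [0.4843, 0.2927, 0.1684]
tool_rot: [2.083, 2.35, 0.007]
wrist_force: [0.7, 1.1, -2.6]
opening: 0.0357
grip_force: 50.6
```

```bash
python3 -c "
from h import *
to((557,2.5,80),)"
```

```text
t 12.3 pos [484.3 292.7 168.4] yaw 1.6911 zax [ 0.004  0.002 -1.   ] F [ 0.7  1.1 -2.6] op 0.03570236644165191
q [ 0.15  0.64 -1.    1.83  0.63  1.02 -0.99]
(557, 2.5, 80) -> [-296.9   36.9   88.1]
```

{"method": "play_rows", "body": {"steps": [[-8, 1, 0, 0, 0, 0], [-25, 3, 0, 0, 0, 0], [-50, 6, 0, 0, 0, 0], [-80, 10, 0, 0, 0, 0], [-113, 14, 0, 0, 0, 0], [-148, 19, 0, 0, 0, 0], [-183, 24, 0, 0, 0, 0], [-217, 28, 0, 0, 0, 0]]}}

```text
t: 12.97
tool_pos: [0.5361, 0.0761, 0.1629]
tool_rot: [-2.084, -2.349, 0.004]
wrist_force: [1.3, -0.2, -3.2]
opening: 0.0351
grip_force: 50.5
```

{"method": "play_rows", "body": {"steps": [[-28, 4, 0, 0, 0, 0], [-50, 7, 5, 0, 0, 0], [-65, 9, 15, 0, 0, 0], [-75, 10, 30, 0, 0, 0], [-79, 10, 45, 0, 0, 0], [-79, 10, 60, 0, 0, 0], [-79, 10, 75, 0, 0, 0], [-79, 10, 90, 0, 0, 0]]}}

```text
t: 13.63
tool_pos: [0.5554, 0.0043, 0.0728]
tool_rot: [-2.08, -2.352, -0.0]
wrist_force: [-0.8, 0.4, -2.5]
opening: 0.0352
grip_force: 50.5
```

{"method": "play_rows", "body": {"steps": [[0, 0, 12, 0, 0, 0], [0, 0, 22, 0, 0, 0], [0, 0, 30, 0, 0, 0], [0, 0, 36, 0, 0, 0], [0, 0, 39, 0, 0, 0], [0, 0, 41, 0, 0, 0], [0, 0, 41.5, 0, 0, 0], [0, 0, 41.5, 0, 0, 0]]}}

```text
t: 14.3
tool_pos: [0.5568, 0.0021, 0.0337]
tool_rot: [2.084, 2.35, 0.001]
wrist_force: [-0.4, 0.8, -2.7]
opening: 0.0351
grip_force: 50.5
```

{"method": "play_rows", "body": {"steps": [[0, 0, 0, 0, 0, 0], [0, 0, 0, 0, 0, 0], [0, 0, 0, 0, 0, 0], [0, 0, 0, 0, 0, 0], [0, 0, 0, 0, 0, 0], [0, 0, 0, 0, 0, 0], [0, 0, 0, 0, 0, 0], [0, 0, 0, 0, 0, 0]], "grip": 0.42}}

```text
t: 14.97
tool_pos: [0.5564, 0.0021, 0.0333]
tool_rot: [2.084, 2.351, 0.0]
wrist_force: [0.0, 0.0, 0.2]
opening: 0.0495
grip_force: 0.0
```

{"method": "play_rows", "body": {"steps": [[0, 0, -5, 0, 0, 0], [0, 0, -20, 0, 0, 0], [0, 0, -45, 0, 0, 0], [0, 0, -75, 0, 0, 0], [0, 0, -100, 0, 0, 0], [0, 0, -120, 0, 0, 0], [0, 0, -125, 0, 0, 0], [0, 0, -125, 0, 0, 0]]}}

```text
t: 15.63
tool_pos: [0.5578, 0.0023, 0.161]
tool_rot: [2.082, 2.348, 0.004]
wrist_force: [0.2, 0.5, -0.4]
opening: 0.0496
grip_force: 0.0
```

```bash
python3 -c "
from h import *
to((474.5,354,80),)"
```

```text
t 15.63 pos [557.8   2.3 161. ] yaw 1.6909 zax [ 0.004 -0.001 -1.   ] F [ 0.2  0.5 -0.4] op 0.04964034257225508
q [ 0.7   0.64 -1.01  1.86  0.64  1.   -0.46]
(474.5, 354, 80) -> [359.2 -40.9  80.4]
```

{"method": "play_rows", "body": {"steps": [[30, -3, 0, 0, 0, 0], [68, -7, 0, 0, 0, 0], [106, -11, 0, 0, 0, 0], [144, -16, 0, 0, 0, 0], [182, -20, 0, 0, 0, 0], [220, -24, 0, 0, 0, 0], [258, -28, 0, 0, 0, 0], [290, -31, 0, 0, 0, 0]]}}

```text
t: 16.3
tool_pos: [0.489, 0.2886, 0.1575]
tool_rot: [-2.081, -2.352, 0.002]
wrist_force: [1.3, 0.8, 1.6]
opening: 0.049
grip_force: 0.0
```

{"method": "play_rows", "body": {"steps": [[30, -3, 0, 0, 0, 0], [52, -5, 0, 0, 0, 0], [64, -7, 5, 0, 0, 0], [70, -8, 15, 0, 0, 0], [70, -8, 27, 0, 0, 0], [70, -8, 38, 0, 0, 0], [70, -8, 42, 0, 0, 0], [70, -8, 42, 0, 0, 0]]}}

```text
t: 16.97
tool_pos: [0.4744, 0.3522, 0.1139]
tool_rot: [-2.086, -2.349, 0.007]
wrist_force: [-0.2, -0.2, 0.8]
opening: 0.0499
grip_force: 0.0
```

```bash
python3 -c "
from h import *
to((474.7,354.5,34.5),)
f=arm.grab_frame('side');a=cv2.resize(f[150:400,195:355,::-1],None,fx=2.4,fy=2.4,interpolation=2);t=cv2.resize(f[170:270,220:340,::-1],None,fx=3,fy=3,interpolation=2);t=np.vstack([t,np.zeros((300,360,3),np.uint8)])
cv2.imwrite('pics/d3.png',np.hstack([a[:600],t]))"
```

```text
t 16.97 pos [474.4 352.2 113.9] yaw 1.6889 zax [-0.003 -0.003 -1.   ] F [-0.2 -0.2  0.8] op 0.04985355102824656
q [-0.02  0.74 -0.92  1.8   0.71  0.98 -1.12]
(474.7, 354.5, 34.5) -> [ 2.5  0.8 79.4]
```

View pics/d3.png

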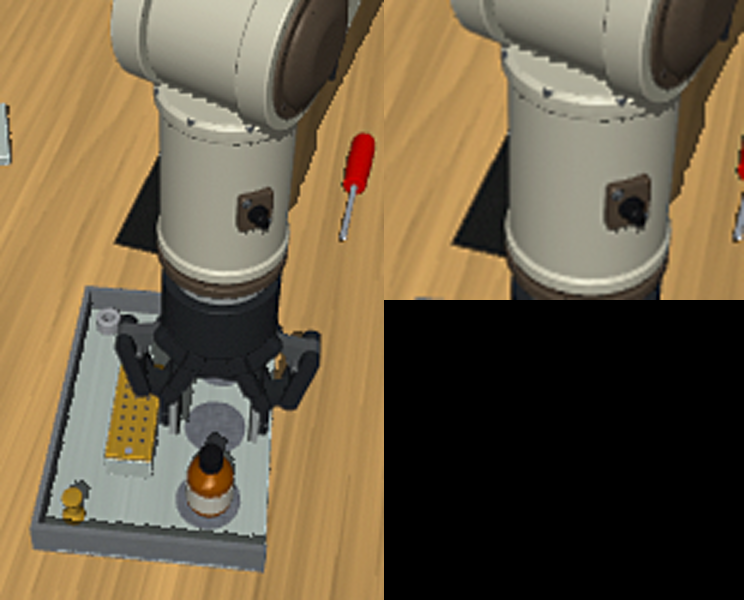

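Side view: bottle (212,480) below the two fingertips (180,425)/(255,430), tray otherwise unchanged. Proceed.

{"method": "play_rows", "body": {"steps": [[0, 0, 8, 0, 0, 0], [0, 0, 20, 0, 0, 0], [0, 0, 34, 0, 0, 0], [0, 0, 48, 0, 0, 0], [0, 0, 62, 0, 0, 0], [0, 0, 74, 0, 0, 0], [0, 0, 80, 0, 0, 0], [0, 0, 81, 0, 0, 0]]}}

```text
t: 17.68
tool_pos: [0.4736, 0.3542, 0.0333]
tool_rot: [-2.083, -2.35, 0.004]
wrist_force: [0.2, 0.2, 0.0]
opening: 0.0499
grip_force: 0.0
```

{"method": "play_rows", "body": {"steps": [[0, 0, 0, 0, 0, 0], [0, 0, 0, 0, 0, 0], [0, 0, 0, 0, 0, 0], [0, 0, 0, 0, 0, 0], [0, 0, 0, 0, 0, 0], [0, 0, 0, 0, 0, 0], [0, 0, 0, 0, 0, 0], [0, 0, 0, 0, 0, 0]], "grip": 0.8, "squeeze": 35}}

```text
t: 18.35
tool_pos: [0.4747, 0.3548, 0.0354]
tool_rot: [2.084, 2.35, 0.0]
wrist_force: [-0.0, 0.2, -1.8]
opening: 0.0348
grip_force: 34.9
```

{"method": "play_rows", "body": {"steps": [[0, 0, -3, 0, 0, 0], [0, 0, -12, 0, 0, 0], [0, 0, -30, 0, 0, 0], [0, 0, -55, 0, 0, 0], [0, 0, -80, 0, 0, 0], [0, 0, -105, 0, 0, 0], [0, 0, -125, 0, 0, 0], [0, 0, -130, 0, 0, 0]]}}

```text
t: 19.02
tool_pos: [0.4757, 0.3567, 0.1697]
tool_rot: [2.083, 2.35, 0.009]
wrist_force: [-0.1, 0.3, -0.9]
opening: 0.0354
grip_force: 35.1
```

```bash
python3 -c "
from h import *
to((562.5,68.3,80),)"
```

```text
t 19.02 pos [475.7 356.7 169.7] yaw 1.6913 zax [ 0.005  0.003 -1.   ] F [-0.1  0.3 -0.9] op 0.035368759677348684
q [ 0.02  0.68 -0.98  1.76  0.65  1.05 -1.08]
(562.5, 68.3, 80) -> [-297.    51.    89.1]
```

{"method": "play_rows", "body": {"steps": [[-8, 1, 0, 0, 0, 0], [-25, 4, 0, 0, 0, 0], [-50, 9, 0, 0, 0, 0], [-80, 14, 0, 0, 0, 0], [-113, 20, 0, 0, 0, 0], [-148, 27, 0, 0, 0, 0], [-183, 33, 0, 0, 0, 0], [-217, 39, 0, 0, 0, 0]]}}

```text
t: 19.68
tool_pos: [0.5386, 0.141, 0.1637]
tool_rot: [-2.084, -2.35, 0.004]
wrist_force: [0.8, 0.1, -1.2]
opening: 0.0349
grip_force: 35.1
```

{"method": "play_rows", "body": {"steps": [[-28, 5, 0, 0, 0, 0], [-50, 9, 5, 0, 0, 0], [-65, 12, 15, 0, 0, 0], [-75, 14, 30, 0, 0, 0], [-78, 14, 45, 0, 0, 0], [-78, 14, 60, 0, 0, 0], [-78, 14, 75, 0, 0, 0], [-78, 14, 90, 0, 0, 0]]}}

```text
t: 20.35
tool_pos: [0.5614, 0.0705, 0.0733]
tool_rot: [-2.079, -2.353, 0.0]
wrist_force: [-0.0, 0.1, -1.6]
opening: 0.0351
grip_force: 35.1
```

{"method": "play_rows", "body": {"steps": [[0, 0, 12, 0, 0, 0], [0, 0, 22, 0, 0, 0], [0, 0, 30, 0, 0, 0], [0, 0, 36, 0, 0, 0], [0, 0, 39, 0, 0, 0], [0, 0, 41, 0, 0, 0], [0, 0, 41.7, 0, 0, 0], [0, 0, 41.7, 0, 0, 0]]}}

```text
t: 21.02
tool_pos: [0.5629, 0.0683, 0.034]
tool_rot: [2.084, 2.35, 0.001]
wrist_force: [0.4, -0.1, -0.6]
opening: 0.035
grip_force: 35.1
```

{"method": "play_rows", "body": {"steps": [[0, 0, 0, 0, 0, 0], [0, 0, 0, 0, 0, 0], [0, 0, 0, 0, 0, 0], [0, 0, 0, 0, 0, 0], [0, 0, 0, 0, 0, 0], [0, 0, 0, 0, 0, 0], [0, 0, 0, 0, 0, 0], [0, 0, 0, 0, 0, 0]], "grip": 0.42}}

```text
t: 21.68
tool_pos: [0.5625, 0.0683, 0.0336]
tool_rot: [2.084, 2.351, 0.0]
wrist_force: [-0.1, -0.7, 0.1]
opening: 0.0493
grip_force: 0.0
```

{"method": "play_rows", "body": {"steps": [[0, 0, -5, 0, 0, 0], [0, 0, -20, 0, 0, 0], [0, 0, -45, 0, 0, 0], [0, 0, -75, 0, 0, 0], [0, 0, -105, 0, 0, 0], [0, 0, -130, 0, 0, 0], [0, 0, -145, 0, 0, 0], [0, 0, -145, 0, 0, 0]]}}

```text
t: 22.35
tool_pos: [0.5646, 0.0692, 0.183]
tool_rot: [2.081, 2.347, 0.007]
wrist_force: [0.4, -0.3, 0.7]
opening: 0.0496
grip_force: 0.0
```

```bash
python3 -c "
from h import *
to((545,307.5,37),)
f=arm.grab_frame('side');g=arm.grab_frame('top')
crop('side',f,200,170,340,390,2.7,'pics/d4.png')
cv2.imwrite('pics/t4.png',g[:,:,::-1]);cv2.imwrite('pics/s4.png',f[:,:,::-1])"
```

```text
t 22.35 pos [564.6  69.2 183. ] yaw 1.691 zax [ 0.007  0.    -1.   ] F [ 0.4 -0.3  0.7] op 0.04957162830999223
q [ 0.59  0.63 -1.02  1.82  0.62  1.05 -0.56]
(545, 307.5, 37) -> [239.    8.1 145.9]
```

View pics/d4.png

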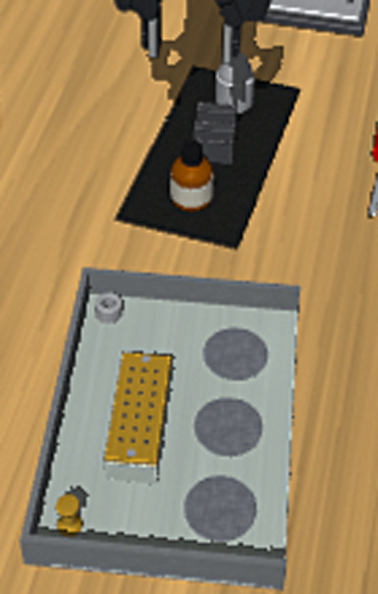

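Picture shows the three standing on the mat (bottle (190,185), vblock (215,130), chuck (237,88)); felts empty, jig at (140,405), pillar and collar untouched.

{"method": "play_rows", "body": {"steps": [[25, 1, 0, 0, 0, 0], [60, 3, 0, 0, 0, 0], [97, 5, 0, 0, 0, 0], [135, 6, 0, 0, 0, 0], [172, 8, 0, 0, 0, 0], [205, 10, 10, 0, 0, 0], [230, 11, 25, 0, 0, 0], [239.5, 11, 45, 0, 0, 0]]}}

```text
t: 23.12
tool_pos: [0.5427, 0.3131, 0.1331]
tool_rot: [-2.076, -2.355, -0.004]
wrist_force: [0.2, 0.5, 0.9]
opening: 0.0496
grip_force: 0.0
```

{"method": "play_rows", "body": {"steps": [[0, 0, 15, 0, 0, 0], [0, 0, 28, 0, 0, 0], [0, 0, 33, 0, 0, 0], [0, 0, 33, 0, 0, 0], [0, 0, 33, 0, 0, 0], [0, 0, 33, 0, 0, 0], [0, 0, 33, 0, 0, 0], [0, 0, 33, 0, 0, 0]]}}

```text
t: 23.78
tool_pos: [0.5455, 0.3072, 0.1016]
tool_rot: [2.085, 2.349, 0.002]
wrist_force: [-0.4, 0.0, 0.3]
opening: 0.0497
grip_force: 0.0
```

```bash
python3 -c "
from h import *
to((545,307.5,35.4),)
f=arm.grab_frame('side');crop('side',f,200,220,340,390,3.4,'pics/d5.png')"
```

```text
t 23.78 pos [545.5 307.2 101.6] yaw 1.69 zax [ 0.002  0.001 -1.   ] F [-0.4  0.   0.3] op 0.04967245121270027
q [ 0.07  0.8  -0.9   1.71  0.73  1.   -0.99]
(545, 307.5, 35.4) -> [ 0.3 -0.6 66.2]
```

View pics/d5.png

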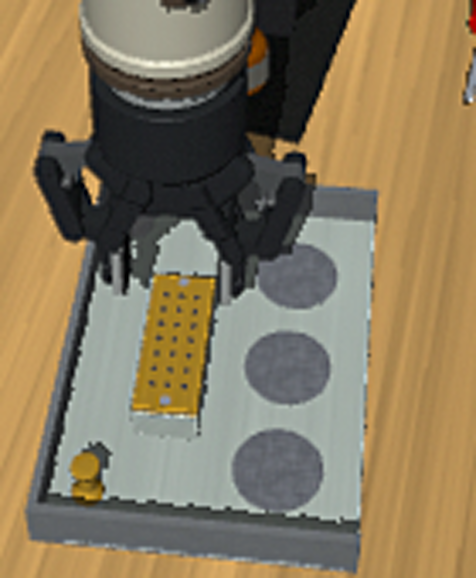

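Picture: fingertips (118,285)/(228,295) straddle the jig. Descend, grip, lift.

{"method": "play_rows", "body": {"steps": [[0, 0, 8, 0, 0, 0], [0, 0, 20, 0, 0, 0], [0, 0, 33, 0, 0, 0], [0, 0, 45, 0, 0, 0], [0, 0, 56, 0, 0, 0], [0, 0, 63, 0, 0, 0], [0, 0, 66, 0, 0, 0], [0, 0, 66, 0, 0, 0]]}}

```text
t: 24.5
tool_pos: [0.5441, 0.3072, 0.0333]
tool_rot: [-2.083, -2.35, 0.003]
wrist_force: [-0.6, -0.4, -0.6]
opening: 0.0495
grip_force: 0.0
```

{"method": "play_rows", "body": {"steps": [[0, 0, 0, 0, 0, 0], [0, 0, 0, 0, 0, 0], [0, 0, 0, 0, 0, 0], [0, 0, 0, 0, 0, 0], [0, 0, 0, 0, 0, 0], [0, 0, 0, 0, 0, 0], [0, 0, 0, 0, 0, 0], [0, 0, 0, 0, 0, 0]], "grip": 0.8, "squeeze": 80}}

```text
t: 25.17
tool_pos: [0.5451, 0.3078, 0.0352]
tool_rot: [2.084, 2.35, 0.001]
wrist_force: [-0.4, -0.3, 4.7]
opening: 0.0341
grip_force: 81.7
```

{"method": "play_rows", "body": {"steps": [[0, 0, -3, 0, 0, 0], [0, 0, -12, 0, 0, 0], [0, 0, -30, 0, 0, 0], [0, 0, -55, 0, 0, 0], [0, 0, -85, 0, 0, 0], [0, 0, -115, 0, 0, 0], [0, 0, -135, 0, 0, 0], [0, 0, -140, 0, 0, 0]]}}

```text
t: 25.83
tool_pos: [0.5463, 0.3092, 0.1801]
tool_rot: [2.082, 2.349, 0.01]
wrist_force: [-0.1, 0.1, -2.5]
opening: 0.0348
grip_force: 81.3
```

```bash
python3 - <<'E'
from h import *
to((519.5,-287.5,120),)
s=cv2.imread("pics/s4.png");hs=cv2.cvtColor(s,cv2.COLOR_BGR2HSV)
# pad only top face in side, and in top image; boundaries by stricter value
t=cv2.imread("pics/top0.png");ht=cv2.cvtColor(t,cv2.COLOR_BGR2HSV)
print(ht[212:232:4,423],ht[221,395:452:4].tolist())
print(hs[138:176:2,312].tolist())
cv2.imwrite("pics/p.png",np.hstack([cv2.resize(t[185:260,378:468],None,fx=4.5,fy=4.5,interpolation=2)[:337],cv2.resize(s[130:190,275:350],None,fx=5,fy=5,interpolation=2)[:337].copy() if 0 else cv2.resize(s[130:190,275:350],(390,337),interpolation=2)]))
E
```

```text
t 25.83 pos [546.3 309.2 180.1] yaw 1.6912 zax [ 0.006  0.003 -1.   ] F [-0.1  0.1 -2.5] op 0.03482730954206995
q [ 0.11  0.71 -0.97  1.67  0.65  1.11 -0.93]
(519.5, -287.5, 120) -> [-589.4  -98.6   57.8]
[[ 20 173 156]
 [ 19 169 157]
 [ 19 171 157]
 [ 20 170 156]
 [ 20 169 157]] [[143, 7, 144], [18, 140, 148], [19, 173, 155], [20, 171, 154], [20, 173, 156], [19, 171, 155], [19, 166, 158], [19, 166, 158], [19, 169, 157], [19, 170, 159], [19, 167, 160], [19, 165, 159], [19, 171, 161], [13, 59, 100], [140, 11, 144]]
[[17, 133, 86], [18, 132, 85], [107, 32, 71], [20, 211, 75], [21, 187, 83], [22, 199, 168], [21, 198, 166], [21, 196, 165], [21, 195, 162], [21, 195, 162], [21, 198, 161], [22, 197, 162], [21, 194, 164], [21, 195, 169], [20, 202, 139], [110, 28, 162], [105, 7, 148], [100, 10, 149], [120, 7, 189]]
```

View pics/p.png

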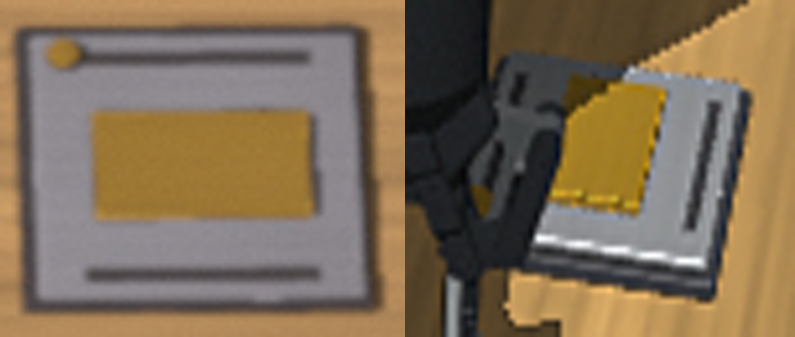

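{"method": "play_rows", "body": {"steps": [[-8, -1.3, 0, 0, 0, 0], [-25, -4, 0, 0, 0, 0], [-50, -8, 0, 0, 0, 0], [-80, -13, 0, 0, 0, 0], [-113, -19, 0, 0, 0, 0], [-148, -24, 0, 0, 0, 0], [-183, -30, 0, 0, 0, 0], [-217, -36, 0, 0, 0, 0]]}}

```text
t: 26.5
tool_pos: [0.5332, 0.0846, 0.1728]
tool_rot: [-2.084, -2.349, 0.005]
wrist_force: [1.1, -0.4, -3.2]
opening: 0.0344
grip_force: 81.2
```

{"method": "play_rows", "body": {"steps": [[-33, -5, 0, 0, 0, 0], [-66, -11, 0, 0, 0, 0], [-99, -16, 0, 0, 0, 0], [-132, -22, 0, 0, 0, 0], [-165, -27, 0, 0, 0, 0], [-198, -33, 0, 0, 0, 0], [-231, -38, 0, 0, 0, 0], [-264, -43, 0, 0, 0, 0]]}}

```text
t: 27.17
tool_pos: [0.5216, -0.1818, 0.1729]
tool_rot: [-2.083, -2.348, 0.003]
wrist_force: [1.0, 0.2, -3.2]
opening: 0.0346
grip_force: 81.2
```

{"method": "play_rows", "body": {"steps": [[-30, -5, 0, 0, 0, 0.03], [-55, -9, 5, 0, 0, 0.06], [-75, -12, 12, 0, 0, 0.09], [-90, -15, 22, 0, 0, 0.12], [-100, -17, 35, 0, 0, 0.12], [-106, -18, 50, 0, 0, 0.12], [-107.5, -18, 60, 0, 0, 0.12], [-107.5, -18, 65, 0, 0, 0.12]]}}

```text
t: 27.83
tool_pos: [0.5179, -0.2867, 0.1068]
tool_rot: [-2.217, -2.221, 0.0]
wrist_force: [-0.0, 0.6, -3.1]
opening: 0.0346
grip_force: 81.2
```

```bash
python3 - <<'E'
from h import *
f=arm.grab_frame('side');g=arm.grab_frame('top');f=arm.grab_frame('side')
to((519.5,-288,80),)
a=cv2.resize(f[90:200,250:380,::-1],(473,400),interpolation=2);b=cv2.resize(g[180:270,375:470,::-1],(320,400),interpolation=2)
cv2.imwrite("pics/d6.png",np.hstack([a,b]))
E
```

```text
t 27.98 pos [ 519.3 -286.3  109.2] yaw 1.5737 zax [-0.     0.002 -1.   ] F [ 0.2  1.3 -3.2] op 0.03462948192261333
q [ 1.11  0.74 -0.91  1.8   0.7   0.96 -0.09]
(519.5, -288, 80) -> [-1.7  0.2 29.2]
```

View pics/d6.png

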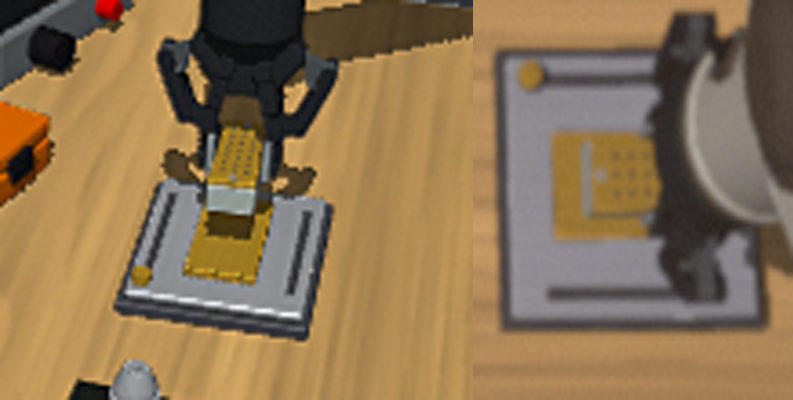

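Picture: held jig level above pad, +y end visible in both views. Lower to just above contact and compare.

{"method": "play_rows", "body": {"steps": [[-0.5, 0, 8, 0, 0, 0], [-0.5, 0, 18, 0, 0, 0], [-0.5, 0, 28, 0, 0, 0], [-0.5, 0, 36, 0, 0, 0], [-0.5, 0, 43, 0, 0, 0], [-0.5, 0, 48, 0, 0, 0], [-0.5, 0, 50, 0, 0, 0], [-0.5, 0, 50.5, 0, 0, 0]]}}

```text
t: 28.65
tool_pos: [0.5187, -0.2887, 0.0585]
tool_rot: [-2.221, -2.221, 0.0]
wrist_force: [-0.3, -0.3, -3.4]
opening: 0.0347
grip_force: 81.2
```

```bash
python3 - <<'E'
from h import *
g=arm.grab_frame('top');f=arm.grab_frame('side')
to((519.5,-288,58.2),)
a=cv2.resize(f[120:190,270:360,::-1],(450,350),interpolation=2);b=cv2.resize(g[195:245,390:440,::-1],(350,350),interpolation=2)
cv2.imwrite("pics/d7.png",np.hstack([a,b]))
E
```

```text
t 28.75 pos [ 519.2 -288.9   59.2] yaw 1.5708 zax [ 0.  0. -1.] F [ 0.4 -0.9 -3.5] op 0.034535584028121576
q [ 1.08  0.81 -0.85  1.81  0.77  0.89 -0.13]
(519.5, -288, 58.2) -> [0.9 0.3 1. ]
```

View pics/d7.png

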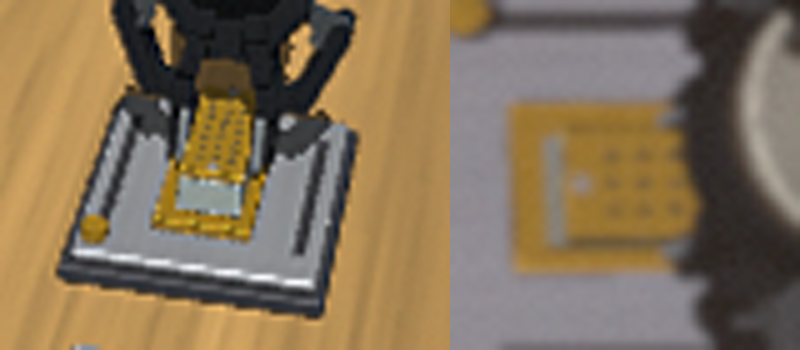

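```bash
python3 - <<'E'
from h import *
np.set_printoptions(precision=1,suppress=True)
T=lambda x,y:("top",390+(x-450+.5)/7-.5,195+(y+.5)/7-.5)
S=lambda x,y:("side",270+(x+.5)/5-.5,120+(y+.5)/5-.5)
p=lambda c,z:pt(*c,z)*1000
print("top: padbottomedge",p(T(511,187),.02),"jig top end",p(T(565,187),.057),"jig bot end",p(T(545,187),.029))
print("x: jig top edges",p(T(610,127),.057),p(T(610,240),.057),"pad",p(T(580,102),.028),p(T(580,272),.028))
print("side: jig bot",p(S(178,209),.029),p(S(241,214),.029)," pad top",p(S(158,219),.028),p(S(251,229),.028)," pad bot",p(S(153,228),.02),p(S(248,240),.02))
print("jig top end side",p(S(182,178),.057),p(S(243,183),.057))
f=arm.grab_frame('side');print(f[150:172,270+210//5].tolist())
g=arm.grab_frame('top');print(g[222,395:412].tolist()); print(g[205:240,412].tolist())
E
```

```text
top: padbottomedge [ 520.6 -235.1] jig top end [ 516.8 -244.2] jig bot end [ 519.7 -244.3]
x: jig top edges [ 536.1 -259.3] [ 499.7 -258. ] pad [ 547.9 -257. ] [ 491.7 -255. ]
side: jig bot [ 535.2 -244.6] [ 499.9 -248.4]  pad top [ 544.7 -233.6] [ 492.4 -236.7]  pad bot [ 547.4 -235.7] [ 493.5 -237.1]
jig top end side [ 532.9 -234.3] [ 499.4 -237.6]
[[157, 123, 32], [132, 108, 46], [153, 130, 90], [146, 148, 170], [201, 149, 24], [137, 110, 54], [147, 160, 160], [143, 154, 152], [146, 156, 151], [146, 154, 149], [145, 154, 150], [139, 152, 148], [121, 121, 111], [162, 119, 23], [165, 125, 36], [204, 157, 41], [136, 103, 28], [132, 113, 80], [141, 147, 159], [140, 143, 148], [141, 144, 146], [141, 142, 145]]
[[142, 139, 146], [144, 141, 148], [143, 136, 140], [144, 125, 111], [145, 115, 64], [153, 117, 49], [155, 119, 49], [155, 121, 56], [148, 124, 80], [139, 129, 111], [132, 126, 113], [143, 121, 87], [150, 120, 70], [149, 123, 82], [150, 122, 81], [156, 121, 67], [152, 117, 49]]
[[143, 139, 144], [143, 138, 143], [140, 136, 141], [139, 132, 136], [143, 126, 111], [151, 118, 65], [155, 117, 48], [154, 115, 50], [153, 118, 52], [154, 117, 49], [149, 114, 52], [137, 105, 51], [137, 106, 54], [151, 116, 54], [154, 118, 56], [139, 106, 53], [139, 107, 51], [152, 117, 52], [153, 116, 55], [143, 108, 54], [142, 109, 55], [153, 117, 53], [154, 118, 49], [138, 106, 50], [113, 92, 57], [134, 105, 56], [151, 116, 51], [160, 123, 59], [156, 124, 83], [137, 126, 122], [142, 137, 143], [143, 138, 146], [146, 140, 147], [146, 141, 147], [142, 138, 144]]
```

Gap at +y end ≈10 mm as wanted; x about 1.2 mm short. Correct, set down, release.

{"method": "play_rows", "body": {"steps": [[0, 0.6, 0, 0, 0, 0], [0, 1.2, 0, 0, 0, 0], [0, 1.2, 0.4, 0, 0, 0], [0, 1.2, 0.8, 0, 0, 0], [0, 1.2, 1, 0, 0, 0], [0, 1.2, 1, 0, 0, 0], [0, 1.2, 1, 0, 0, 0], [0, 1.2, 1, 0, 0, 0]]}}

```text
t: 29.52
tool_pos: [0.5202, -0.289, 0.0582]
tool_rot: [2.221, 2.221, -0.0]
wrist_force: [-0.6, -0.5, -1.5]
opening: 0.0344
grip_force: 81.4
```

{"method": "play_rows", "body": {"steps": [[0, 0, 0, 0, 0, 0], [0, 0, 0, 0, 0, 0], [0, 0, 0, 0, 0, 0], [0, 0, 0, 0, 0, 0], [0, 0, 0, 0, 0, 0], [0, 0, 0, 0, 0, 0], [0, 0, 0, 0, 0, 0], [0, 0, 0, 0, 0, 0]], "grip": 0.42}}

```text
t: 30.18
tool_pos: [0.5202, -0.289, 0.0581]
tool_rot: [2.221, 2.221, 0.0]
wrist_force: [0.2, -0.1, 0.5]
opening: 0.0492
grip_force: 0.0
```

{"method": "play_rows", "body": {"steps": [[0, 0, -5, 0, 0, 0], [0, 0, -20, 0, 0, 0], [0, 0, -45, 0, 0, 0], [0, 0, -75, 0, 0, 0], [0, 0, -100, 0, 0, 0], [20, 0, -110, 0, 0, -0.04], [45, 0, -110, 0, 0, -0.08], [75, 0, -110, 0, 0, -0.12]]}}

```text
t: 30.85
tool_pos: [0.5209, -0.2152, 0.1706]
tool_rot: [2.083, 2.346, 0.0]
wrist_force: [1.2, 0.2, -0.5]
opening: 0.0492
grip_force: 0.0
```

{"method": "play_rows", "body": {"steps": [[33, 0, 0, 0, 0, 0], [66, 0, 0, 0, 0, 0], [99, 0, 0, 0, 0, 0], [120, 0, 0, 0, 0, 0], [135, 0, 0, 0, 0, 0], [140, 0, 0, 0, 0, 0], [140, 0, 0, 0, 0, 0], [140, 0, 0, 0, 0, 0]]}}

```text
t: 31.52
tool_pos: [0.5037, -0.0758, 0.1687]
tool_rot: [2.084, 2.349, -0.001]
wrist_force: [0.9, -0.2, 0.1]
opening: 0.0493
grip_force: 0.0
```

```bash
python3 - <<'E'
from h import *
g=arm.grab_frame('top');f=arm.grab_frame('side')
to((552.5,-65.8,34),)
cv2.imwrite("pics/t8.png",g[:,:,::-1]);cv2.imwrite("pics/s8.png",f[:,:,::-1])
a=cv2.resize(f[125:185,280:345,::-1],(390,360),interpolation=2);b=cv2.resize(g[195:245,390:455,::-1],(410,315),interpolation=2);b=np.vstack([b,np.zeros((45,410,3),np.uint8)])
cv2.imwrite("pics/d8.png",np.hstack([a,b]))
E
```

```text
t 31.62 pos [503.7 -76.6 168.3] yaw 1.6885 zax [ 0.    -0.001 -1.   ] F [ 0.2 -0.9  0.4] op 0.04977354552203586
q [ 0.93  0.56 -1.06  1.97  0.6   0.97 -0.3 ]
(552.5, -65.8, 34) -> [  5.1  49.8 134.3]
```

View pics/d8.png

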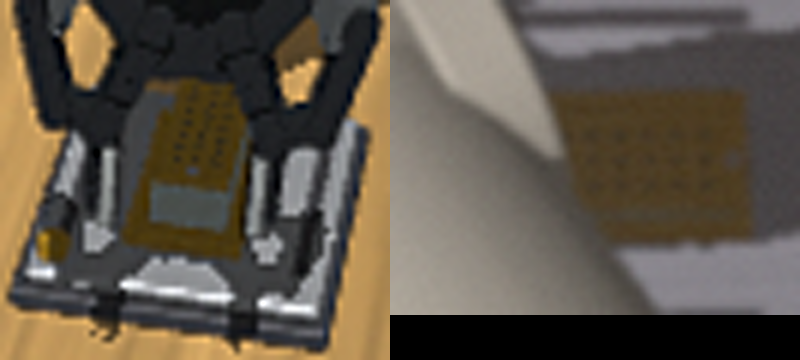

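Jig sits on the pad, but it is in shadow and partly hidden; I'll move over the chuck and re-look before anything is returned.

{"method": "play_rows", "body": {"steps": [[1, 15, 0, 0, 0, 0], [2, 30, 5, 0, 0, 0], [3, 43, 15, 0, 0, 0], [3, 49, 30, 0, 0, 0], [3, 50, 45, 0, 0, 0], [3, 50, 58, 0, 0, 0], [3, 50, 64, 0, 0, 0], [3, 50, 64, 0, 0, 0]]}}

```text
t: 32.28
tool_pos: [0.5507, -0.0666, 0.1021]
tool_rot: [-2.083, -2.348, 0.004]
wrist_force: [-0.9, -0.3, 0.1]
opening: 0.0495
grip_force: 0.0
```

{"method": "play_rows", "body": {"steps": [[0, 0, 10, 0, 0, 0], [0, 0, 22, 0, 0, 0], [0, 0, 35, 0, 0, 0], [0, 0, 48, 0, 0, 0], [0, 0, 60, 0, 0, 0], [0, 0, 68, 0, 0, 0], [0, 0, 70.5, 0, 0, 0], [0, 0, 70.5, 0, 0, 0]]}}

```text
t: 32.95
tool_pos: [0.5521, -0.0657, 0.0326]
tool_rot: [-2.083, -2.35, 0.001]
wrist_force: [0.7, -0.4, -0.1]
opening: 0.0495
grip_force: 0.0
```

```bash
python3 - <<'E'
from h import *
g=arm.grab_frame('top');f=arm.grab_frame('side')
to((552.5,-65.8,33.4),)
cv2.imwrite("pics/t9.png",g[:,:,::-1]);cv2.imwrite("pics/s9.png",f[:,:,::-1])
a=cv2.resize(f[125:185,280:345,::-1],(390,360),interpolation=2);b=cv2.resize(g[195:245,390:455,::-1],(410,315),interpolation=2);b=np.vstack([b,np.zeros((45,410,3),np.uint8)])
cv2.imwrite("pics/d9.png",np.hstack([a,b]))
E
```

```text
t 33.05 pos [552.9 -65.7  33.8] yaw 1.6912 zax [ 0.  0. -1.] F [0.6 0.1 0.4] op 0.049474904868873314
q [ 0.7   0.81 -0.84  1.91  0.83  0.82 -0.47]
(552.5, -65.8, 33.4) -> [-0.  -0.5  0.4]
```

View pics/d9.png

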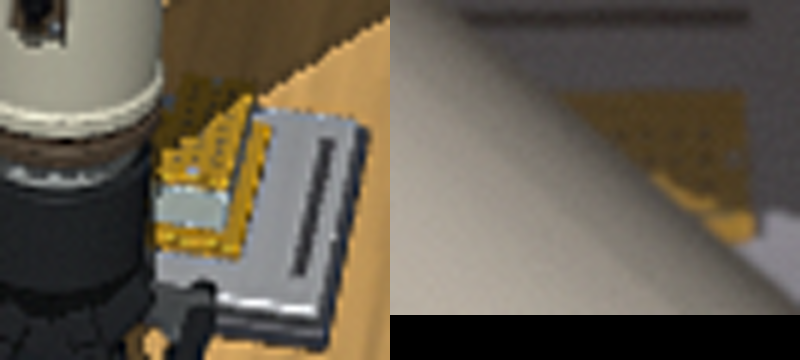

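{"method": "play_rows", "body": {"steps": [[0, 0, 0, 0, 0, 0], [0, 0, 0, 0, 0, 0], [0, 0, 0, 0, 0, 0], [0, 0, 0, 0, 0, 0], [0, 0, 0, 0, 0, 0], [0, 0, 0, 0, 0, 0], [0, 0, 0, 0, 0, 0], [0, 0, 0, 0, 0, 0]], "grip": 0.8, "squeeze": 50}}

```text
t: 33.72
tool_pos: [0.5534, -0.066, 0.0345]
tool_rot: [2.083, 2.35, 0.001]
wrist_force: [0.1, -0.2, 6.8]
opening: 0.0348
grip_force: 50.6
```

{"method": "play_rows", "body": {"steps": [[0, 0, -3, 0, 0, 0], [0, 0, -12, 0, 0, 0], [0, 0, -30, 0, 0, 0], [0, 0, -55, 0, 0, 0], [0, 0, -80, 0, 0, 0], [0, 0, -105, 0, 0, 0], [0, 0, -125, 0, 0, 0], [0, 0, -130, 0, 0, 0]]}}

```text
t: 34.38
tool_pos: [0.5542, -0.0658, 0.1671]
tool_rot: [2.081, 2.348, 0.004]
wrist_force: [0.2, 0.1, -1.9]
opening: 0.0342
grip_force: 50.3
```

{"method": "play_rows", "body": {"steps": [[8, -1, 0, 0, 0, 0], [25, -2, 0, 0, 0, 0], [50, -4, 0, 0, 0, 0], [80, -6, 0, 0, 0, 0], [113, -8, 0, 0, 0, 0], [148, -11, 0, 0, 0, 0], [183, -14, 0, 0, 0, 0], [217, -17, 0, 0, 0, 0]]}}

```text
t: 35.05
tool_pos: [0.5076, 0.1489, 0.1619]
tool_rot: [-2.083, -2.349, 0.003]
wrist_force: [-0.7, 0.3, -2.5]
opening: 0.0347
grip_force: 50.2
```

{"method": "play_rows", "body": {"steps": [[28, -2, 0, 0, 0, 0], [50, -4, 0, 0, 0, 0], [66, -5, 0, 0, 0, 0], [77, -6, 5, 0, 0, 0], [81, -6, 12, 0, 0, 0], [81, -6, 20, 0, 0, 0], [81, -6, 28, 0, 0, 0], [81, -6, 30, 0, 0, 0]]}}

```text
t: 35.72
tool_pos: [0.4932, 0.225, 0.1311]
tool_rot: [-2.085, -2.349, 0.006]
wrist_force: [-0.1, -1.0, -3.0]
opening: 0.0346
grip_force: 50.2
```

```bash
python3 - <<'E'
from h import *
g=arm.grab_frame('top');f=arm.grab_frame('side')
to((494.1,227.2,35.6),)
cv2.imwrite("pics/t10.png",g[:,:,::-1]);cv2.imwrite("pics/s10.png",f[:,:,::-1])
c=np.array([519.8,-289.5])/1000
# expected jig/pad edges in top view
for nm,dx,dy,z in(("pad",28,55,.028),("jig",18,45,.056)):
    print(nm,"cols +y,-y",[round(proj("top",(c[0],c[1]+s*dy/1e3,z))[0],1) for s in(1,-1)],"rows +x,-x",[round(proj("top",(c[0]+s*dx/1e3,c[1],z))[1],1) for s in(1,-1)])
G=g.astype(int)
print("row mean 216:226",[(u,*G[216:226,u].mean(0).astype(int)) for u in list(range(394,410))+list(range(438,453))])
print("col mean 412:436",[(v,*G[v,412:436].mean(0).astype(int)) for v in list(range(203,217))+list(range(226,239))])
E
```

```text
t 35.82 pos [493.8 225.5 132.3] yaw 1.6892 zax [-0.002 -0.001 -1.   ] F [-0.2 -0.3 -2.4] op 0.03424502409843342
q [ 0.26  0.65 -0.97  1.91  0.67  0.95 -0.92]
(494.1, 227.2, 35.6) -> [ 1.7  0.8 96.7]
pad cols +y,-y [np.float64(398.8), np.float64(446.7)] rows +x,-x [np.float64(209.1), np.float64(233.3)]
jig cols +y,-y [np.float64(406.0), np.float64(446.1)] rows +x,-x [np.float64(212.0), np.float64(227.9)]
row mean 216:226 [(394, np.int64(76), np.int64(72), np.int64(73)), (395, np.int64(76), np.int64(72), np.int64(73)), (396, np.int64(76), np.int64(72), np.int64(74)), (397, np.int64(76), np.int64(71), np.int64(70)), (398, np.int64(75), np.int64(64), np.int64(55)), (399, np.int64(77), np.int64(60), np.int64(36)), (400, np.int64(81), np.int64(62), np.int64(31)), (401, np.int64(82), np.int64(63), np.int64(31)), (402, np.int64(81), np.int64(63), np.int64(33)), (403, np.int64(78), np.int64(65), np.int64(45)), (404, np.int64(74), np.int64(67), np.int64(59)), (405, np.int64(72), np.int64(65), np.int64(57)), (406, np.int64(76), np.int64(63), np.int64(45)), (407, np.int64(79), np.int64(63), np.i
[... 1537 characters left out ...]
.int64(51)), (216, np.int64(131), np.int64(102), np.int64(50)), (226, np.int64(81), np.int64(62), np.int64(32)), (227, np.int64(81), np.int64(63), np.int64(35)), (228, np.int64(78), np.int64(65), np.int64(43)), (229, np.int64(78), np.int64(66), np.int64(49)), (230, np.int64(80), np.int64(63), np.int64(37)), (231, np.int64(81), np.int64(62), np.int64(31)), (232, np.int64(80), np.int64(62), np.int64(33)), (233, np.int64(79), np.int64(65), np.int64(49)), (234, np.int64(76), np.int64(70), np.int64(69)), (235, np.int64(76), np.int64(72), np.int64(74)), (236, np.int64(76), np.int64(71), np.int64(73)), (237, np.int64(76), np.int64(72), np.int64(73)), (238, np.int64(77), np.int64(72), np.int64(73))]
```

Numerically, the jig edges (cols 406, row 228) and pad edges (398.5, 209/233) match the centred prediction within ~1 mm. Set the chuck down.

{"method": "play_rows", "body": {"steps": [[0, 0, 10, 0, 0, 0], [0, 0, 25, 0, 0, 0], [0, 0, 42, 0, 0, 0], [0, 0, 58, 0, 0, 0], [0, 0, 72, 0, 0, 0], [0, 0, 82, 0, 0, 0], [0, 0, 88, 0, 0, 0], [0, 0, 91, 0, 0, 0]]}}

```text
t: 36.48
tool_pos: [0.4936, 0.227, 0.0415]
tool_rot: [-2.084, -2.35, 0.002]
wrist_force: [-0.4, -0.1, -1.8]
opening: 0.0348
grip_force: 50.2
```

{"method": "play_rows", "body": {"steps": [[0, 0, 1, 0, 0, 0], [0, 0, 2, 0, 0, 0], [0, 0, 3, 0, 0, 0], [0, 0, 4, 0, 0, 0], [0, 0, 5, 0, 0, 0], [0, 0, 6, 0, 0, 0], [0, 0, 6.5, 0, 0, 0], [0, 0, 6.5, 0, 0, 0]]}}

```text
t: 37.15
tool_pos: [0.4943, 0.2271, 0.0365]
tool_rot: [2.084, 2.35, 0.0]
wrist_force: [-0.2, -0.6, 1.4]
opening: 0.0347
grip_force: 50.6
```

```bash
python3 - <<'E'
from h import *
f=arm.grab_frame('side')
to((493.9,227.2,35.6))
E
```

```text
t 37.2 pos [494.3 227.1  36.5] yaw 1.6908 zax [ 0.001 -0.    -1.   ] F [-0.9 -1.2  0.8] op 0.034441895699464965
q [ 0.16  0.78 -0.84  1.94  0.82  0.8  -1.03]
(493.9, 227.2, 35.6) -> [ 0.2 -0.4  0.9]
```

{"method": "play_rows", "body": {"steps": [[0, 0, 0, 0, 0, 0], [0, 0, 0, 0, 0, 0], [0, 0, 0, 0, 0, 0], [0, 0, 0, 0, 0, 0], [0, 0, 0, 0, 0, 0], [0, 0, 0, 0, 0, 0], [0, 0, 0, 0, 0, 0], [0, 0, 0, 0, 0, 0]], "grip": 0.42}}

```text
t: 37.87
tool_pos: [0.4941, 0.2271, 0.0361]
tool_rot: [2.084, 2.351, 0.0]
wrist_force: [0.2, 0.1, 0.4]
opening: 0.0497
grip_force: 0.0
```

{"method": "play_rows", "body": {"steps": [[0, 0, -5, 0, 0, 0], [0, 0, -20, 0, 0, 0], [0, 0, -45, 0, 0, 0], [0, 0, -75, 0, 0, 0], [0, 0, -100, 0, 0, 0], [0, 0, -120, 0, 0, 0], [0, 0, -125, 0, 0, 0], [0, 0, -125, 0, 0, 0]]}}

```text
t: 38.53
tool_pos: [0.4953, 0.2278, 0.1637]
tool_rot: [2.083, 2.349, 0.006]
wrist_force: [0.1, -0.1, -1.0]
opening: 0.0493
grip_force: 0.0
```

{"method": "play_rows", "body": {"steps": [[-20, 3, 0, 0, 0, 0], [-55, 8, 0, 0, 0, 0], [-92, 14, 0, 0, 0, 0], [-130, 20, 0, 0, 0, 0], [-168, 25, 0, 0, 0, 0], [-203, 30, 0, 0, 0, 0], [-225, 34, 0, 0, 0, 0], [-231, 34.5, 0, 0, 0, 0]]}}

```text
t: 39.2
tool_pos: [0.5564, -0.0043, 0.1595]
tool_rot: [-2.093, -2.343, 0.005]
wrist_force: [-0.2, -0.6, -0.2]
opening: 0.0494
grip_force: 0.0
```

{"method": "play_rows", "body": {"steps": [[0, 0, 15, 0, 0, 0], [0, 0, 35, 0, 0, 0], [0, 0, 50, 0, 0, 0], [0, 0, 60, 0, 0, 0], [0, 0, 65, 0, 0, 0], [0, 0, 65, 0, 0, 0], [0, 0, 65, 0, 0, 0], [0, 0, 65, 0, 0, 0]]}}

```text
t: 39.87
tool_pos: [0.5566, 0.0025, 0.0968]
tool_rot: [2.083, 2.351, 0.001]
wrist_force: [-0.1, -0.2, -0.0]
opening: 0.0497
grip_force: 0.0
```

```bash
python3 - <<'E'
from h import *
to((556.4,2.1,33.4))
E
```

```text
t 39.87 pos [556.6   2.5  96.8] yaw 1.6916 zax [ 0.001  0.    -1.   ] F [-0.1 -0.2 -0. ] op 0.049749334096553965
q [ 0.64  0.72 -0.92  1.89  0.73  0.91 -0.53]
(556.4, 2.1, 33.4) -> [-0.4 -0.3 63.4]
```

{"method": "play_rows", "body": {"steps": [[-0.4, -0.3, 8, 0, 0, 0], [-0.4, -0.3, 20, 0, 0, 0], [-0.4, -0.3, 33, 0, 0, 0], [-0.4, -0.3, 45, 0, 0, 0], [-0.4, -0.3, 55, 0, 0, 0], [-0.4, -0.3, 61, 0, 0, 0], [-0.4, -0.3, 63, 0, 0, 0], [-0.4, -0.3, 63, 0, 0, 0]]}}

```text
t: 40.53
tool_pos: [0.5553, 0.0017, 0.0323]
tool_rot: [-2.083, -2.35, 0.001]
wrist_force: [-0.4, 0.6, -0.3]
opening: 0.0495
grip_force: 0.0
```

{"method": "play_rows", "body": {"steps": [[0, 0, 0, 0, 0, 0], [0, 0, 0, 0, 0, 0], [0, 0, 0, 0, 0, 0], [0, 0, 0, 0, 0, 0], [0, 0, 0, 0, 0, 0], [0, 0, 0, 0, 0, 0], [0, 0, 0, 0, 0, 0], [0, 0, 0, 0, 0, 0]], "grip": 0.8}}

```text
t: 41.2
tool_pos: [0.5562, 0.0016, 0.0336]
tool_rot: [2.084, 2.35, 0.001]
wrist_force: [-1.0, -0.4, 5.1]
opening: 0.0351
grip_force: 50.9
```

{"method": "play_rows", "body": {"steps": [[0, 0, -3, 0, 0, 0], [0, 0, -12, 0, 0, 0], [0, 0, -30, 0, 0, 0], [0, 0, -55, 0, 0, 0], [0, 0, -80, 0, 0, 0], [0, 0, -105, 0, 0, 0], [0, 0, -125, 0, 0, 0], [0, 0, -130, 0, 0, 0]]}}

```text
t: 41.87
tool_pos: [0.5572, 0.0018, 0.1665]
tool_rot: [2.082, 2.348, 0.004]
wrist_force: [1.2, 0.1, -3.1]
opening: 0.0349
grip_force: 50.6
```

{"method": "play_rows", "body": {"steps": [[8, -1, 0, 0, 0, 0], [25, -3, 0, 0, 0, 0], [50, -6, 0, 0, 0, 0], [80, -10, 0, 0, 0, 0], [113, -14, 0, 0, 0, 0], [148, -19, 0, 0, 0, 0], [183, -23, 0, 0, 0, 0], [217, -28, 0, 0, 0, 0]]}}

```text
t: 42.53
tool_pos: [0.5, 0.2149, 0.1613]
tool_rot: [-2.083, -2.35, 0.004]
wrist_force: [1.4, 0.4, -3.3]
opening: 0.0355
grip_force: 50.5
```

{"method": "play_rows", "body": {"steps": [[28, -3, 0, 0, 0, 0], [50, -6, 0, 0, 0, 0], [66, -8, 0, 0, 0, 0], [76, -9, 5, 0, 0, 0], [79.3, -9.6, 12, 0, 0, 0], [79.3, -9.6, 20, 0, 0, 0], [79.3, -9.6, 28, 0, 0, 0], [79.3, -9.6, 30, 0, 0, 0]]}}

```text
t: 43.2
tool_pos: [0.4822, 0.2889, 0.1304]
tool_rot: [-2.086, -2.349, 0.007]
wrist_force: [0.3, -0.3, -2.4]
opening: 0.0349
grip_force: 50.4
```

```bash
python3 - <<'E'
from h import *
f=arm.grab_frame('side')
to((483.5,291.7,35.5))
E
```

```text
t 43.25 pos [482.5 289.  130.9] yaw 1.6892 zax [-0.003 -0.002 -1.   ] F [-0.  -0.6 -3.3] op 0.03503892916537507
q [ 0.12  0.68 -0.96  1.86  0.68  0.97 -1.02]
(483.5, 291.7, 35.5) -> [ 2.8  1.6 95.4]
```

{"method": "play_rows", "body": {"steps": [[0.5, 0.3, 10, 0, 0, 0], [0.5, 0.3, 25, 0, 0, 0], [0.5, 0.3, 42, 0, 0, 0], [0.5, 0.3, 58, 0, 0, 0], [0.5, 0.3, 72, 0, 0, 0], [0.5, 0.3, 82, 0, 0, 0], [0.5, 0.3, 88, 0, 0, 0], [0.5, 0.3, 90, 0, 0, 0]]}}

```text
t: 43.92
tool_pos: [0.4826, 0.2914, 0.0418]
tool_rot: [-2.084, -2.35, 0.002]
wrist_force: [0.5, -0.5, -3.4]
opening: 0.0353
grip_force: 50.5
```

{"method": "play_rows", "body": {"steps": [[0, 0, 1, 0, 0, 0], [0, 0, 2, 0, 0, 0], [0, 0, 3, 0, 0, 0], [0, 0, 4, 0, 0, 0], [0, 0, 5, 0, 0, 0], [0, 0, 6, 0, 0, 0], [0, 0, 6, 0, 0, 0], [0, 0, 6, 0, 0, 0]]}}

```text
t: 44.58
tool_pos: [0.4833, 0.2916, 0.0372]
tool_rot: [2.084, 2.351, 0.0]
wrist_force: [0.7, -0.6, -2.9]
opening: 0.0349
grip_force: 50.5
```

```bash
python3 - <<'E'
from h import *
to((483.5,291.7,35.2))
E
```

```text
t 44.58 pos [483.3 291.6  37.2] yaw 1.6907 zax [ 0. -0. -1.] F [ 0.7 -0.6 -2.9] op 0.03489225124846357
q [ 0.04  0.81 -0.83  1.89  0.81  0.83 -1.12]
(483.5, 291.7, 35.2) -> [0.1 0.3 2. ]
```

{"method": "play_rows", "body": {"steps": [[0, 0, 0.5, 0, 0, 0], [0, 0, 1, 0, 0, 0], [0, 0, 1.4, 0, 0, 0], [0, 0, 1.4, 0, 0, 0], [0, 0, 1.4, 0, 0, 0], [0, 0, 1.4, 0, 0, 0], [0, 0, 1.4, 0, 0, 0], [0, 0, 1.4, 0, 0, 0]]}}

```text
t: 45.25
tool_pos: [0.4832, 0.2917, 0.0357]
tool_rot: [2.084, 2.351, -0.0]
wrist_force: [-0.4, 0.6, -2.7]
opening: 0.0356
grip_force: 50.6
```

{"method": "play_rows", "body": {"steps": [[0, 0, 0, 0, 0, 0], [0, 0, 0, 0, 0, 0], [0, 0, 0, 0, 0, 0], [0, 0, 0, 0, 0, 0], [0, 0, 0, 0, 0, 0], [0, 0, 0, 0, 0, 0], [0, 0, 0, 0, 0, 0], [0, 0, 0, 0, 0, 0]], "grip": 0.42}}

```text
t: 45.92
tool_pos: [0.4832, 0.2917, 0.0357]
tool_rot: [2.084, 2.351, 0.0]
wrist_force: [-1.0, 0.2, 0.3]
opening: 0.0498
grip_force: 0.0
```

{"method": "play_rows", "body": {"steps": [[0, 0, -5, 0, 0, 0], [0, 0, -20, 0, 0, 0], [0, 0, -45, 0, 0, 0], [0, 0, -75, 0, 0, 0], [0, 0, -100, 0, 0, 0], [0, 0, -120, 0, 0, 0], [0, 0, -125, 0, 0, 0], [0, 0, -125, 0, 0, 0]]}}

```text
t: 46.58
tool_pos: [0.4843, 0.2925, 0.1634]
tool_rot: [2.083, 2.349, 0.006]
wrist_force: [-0.4, -0.5, -0.3]
opening: 0.0493
grip_force: 0.0
```

{"method": "play_rows", "body": {"steps": [[-20, 4, 0, 0, 0, 0], [-55, 12, 0, 0, 0, 0], [-92, 21, 0, 0, 0, 0], [-130, 29, 0, 0, 0, 0], [-168, 38, 0, 0, 0, 0], [-203, 46, 0, 0, 0, 0], [-225, 51, 0, 0, 0, 0], [-231.3, 52, 0, 0, 0, 0]]}}

```text
t: 47.25
tool_pos: [0.5634, 0.0619, 0.159]
tool_rot: [2.093, 2.342, -0.005]
wrist_force: [0.7, -1.2, 0.2]
opening: 0.0498
grip_force: 0.0
```

{"method": "play_rows", "body": {"steps": [[0, 0, 15, 0, 0, 0], [0, 0, 30, 0, 0, 0], [0, 0, 42, 0, 0, 0], [0, 0, 50, 0, 0, 0], [0, 0, 50, 0, 0, 0], [0, 0, 50, 0, 0, 0], [0, 0, 50, 0, 0, 0], [0, 0, 50, 0, 0, 0]]}}

```text
t: 47.92
tool_pos: [0.563, 0.069, 0.1113]
tool_rot: [2.083, 2.351, 0.002]
wrist_force: [0.1, 0.4, 0.6]
opening: 0.0497
grip_force: 0.0
```

```bash
python3 - <<'E'
from h import *
to((562.5,68.3,33.6))
E
```

```text
t 47.92 pos [563.   69.  111.3] yaw 1.6917 zax [ 0.001  0.    -1.   ] F [0.1 0.4 0.6] op 0.04971819122772645
q [ 0.52  0.71 -0.93  1.86  0.71  0.94 -0.62]
(562.5, 68.3, 33.6) -> [-0.7 -0.6 77.7]
```

{"method": "play_rows", "body": {"steps": [[-0.7, -0.6, 8, 0, 0, 0], [-0.7, -0.6, 22, 0, 0, 0], [-0.7, -0.6, 38, 0, 0, 0], [-0.7, -0.6, 53, 0, 0, 0], [-0.7, -0.6, 66, 0, 0, 0], [-0.7, -0.6, 74, 0, 0, 0], [-0.7, -0.6, 77.2, 0, 0, 0], [-0.7, -0.6, 77.2, 0, 0, 0]]}}

```text
t: 48.58
tool_pos: [0.5613, 0.0677, 0.0322]
tool_rot: [-2.083, -2.35, 0.002]
wrist_force: [0.0, -0.1, 0.1]
opening: 0.0492
grip_force: 0.0
```

{"method": "play_rows", "body": {"steps": [[0, 0, 0, 0, 0, 0], [0, 0, 0, 0, 0, 0], [0, 0, 0, 0, 0, 0], [0, 0, 0, 0, 0, 0], [0, 0, 0, 0, 0, 0], [0, 0, 0, 0, 0, 0], [0, 0, 0, 0, 0, 0], [0, 0, 0, 0, 0, 0]], "grip": 0.8, "squeeze": 35}}

```text
t: 49.25
tool_pos: [0.5623, 0.0673, 0.0339]
tool_rot: [2.084, 2.35, 0.0]
wrist_force: [-0.3, 0.0, 3.4]
opening: 0.035
grip_force: 35.2
```

{"method": "play_rows", "body": {"steps": [[0, 0, -3, 0, 0, 0], [0, 0, -12, 0, 0, 0], [0, 0, -30, 0, 0, 0], [0, 0, -55, 0, 0, 0], [0, 0, -80, 0, 0, 0], [0, 0, -105, 0, 0, 0], [0, 0, -125, 0, 0, 0], [0, 0, -130, 0, 0, 0]]}}

```text
t: 49.92
tool_pos: [0.5638, 0.0684, 0.1674]
tool_rot: [2.081, 2.349, 0.006]
wrist_force: [0.4, 0.5, -1.0]
opening: 0.0352
grip_force: 35.1
```

{"method": "play_rows", "body": {"steps": [[8, -1, 0, 0, 0, 0], [25, -4, 0, 0, 0, 0], [50, -9, 0, 0, 0, 0], [80, -14, 0, 0, 0, 0], [113, -20, 0, 0, 0, 0], [148, -27, 0, 0, 0, 0], [183, -33, 0, 0, 0, 0], [217, -39, 0, 0, 0, 0]]}}

```text
t: 50.58
tool_pos: [0.4953, 0.2797, 0.162]
tool_rot: [-2.083, -2.35, 0.003]
wrist_force: [0.3, -0.7, -1.2]
opening: 0.0347
grip_force: 35.1
```

{"method": "play_rows", "body": {"steps": [[28, -5, 0, 0, 0, 0], [50, -9, 0, 0, 0, 0], [66, -12, 0, 0, 0, 0], [75, -13, 5, 0, 0, 0], [78.5, -13.5, 12, 0, 0, 0], [78.5, -13.5, 20, 0, 0, 0], [78.5, -13.5, 28, 0, 0, 0], [78.5, -13.5, 30, 0, 0, 0]]}}

```text
t: 51.25
tool_pos: [0.4745, 0.3519, 0.1308]
tool_rot: [2.086, 2.348, -0.006]
wrist_force: [-0.3, -1.1, -0.7]
opening: 0.035
grip_force: 35.1
```

{"method": "play_rows", "body": {"steps": [[0, 0, 10, 0, 0, 0], [0, 0, 25, 0, 0, 0], [0, 0, 42, 0, 0, 0], [0, 0, 58, 0, 0, 0], [0, 0, 72, 0, 0, 0], [0, 0, 82, 0, 0, 0], [0, 0, 88, 0, 0, 0], [0, 0, 90, 0, 0, 0]]}}

```text
t: 51.92
tool_pos: [0.4739, 0.3543, 0.042]
tool_rot: [-2.083, -2.351, 0.003]
wrist_force: [0.4, -0.7, -0.2]
opening: 0.0348
grip_force: 35.1
```

```bash
python3 - <<'E'
from h import *
f=arm.grab_frame('side');f=arm.grab_frame('side')
to((474.7,354.8,35.6))
E
```

```text
t 52.02 pos [474.4 354.8  43.3] yaw 1.6911 zax [-0.  0. -1.] F [-0.2  0.6 -0.7] op 0.035124606120447446
q [-0.08  0.83 -0.84  1.82  0.8   0.87 -1.19]
(474.7, 354.8, 35.6) -> [-0.1  0.3  7.7]
```

{"method": "play_rows", "body": {"steps": [[-0.5, 0.3, 1, 0, 0, 0], [-0.9, 0.3, 2, 0, 0, 0], [-0.9, 0.3, 3.5, 0, 0, 0], [-0.9, 0.3, 5, 0, 0, 0], [-0.9, 0.3, 6.5, 0, 0, 0], [-0.9, 0.3, 7.4, 0, 0, 0], [-0.9, 0.3, 7.4, 0, 0, 0], [-0.9, 0.3, 7.4, 0, 0, 0]]}}

```text
t: 52.68
tool_pos: [0.4749, 0.3538, 0.0361]
tool_rot: [-2.084, -2.351, 0.0]
wrist_force: [-0.3, -0.2, -0.4]
opening: 0.035
grip_force: 35.1
```

{"method": "play_rows", "body": {"steps": [[0, 0, 0, 0, 0, 0], [0, 0, 0, 0, 0, 0], [0, 0, 0, 0, 0, 0], [0, 0, 0, 0, 0, 0], [0, 0, 0, 0, 0, 0], [0, 0, 0, 0, 0, 0], [0, 0, 0, 0, 0, 0], [0, 0, 0, 0, 0, 0]], "grip": 0.42}}

```text
t: 53.35
tool_pos: [0.475, 0.3537, 0.0361]
tool_rot: [2.084, 2.351, 0.0]
wrist_force: [-0.5, 0.7, 0.3]
opening: 0.0495
grip_force: 0.0
```

{"method": "play_rows", "body": {"steps": [[0, 0, -5, 0, 0, 0], [0, 0, -20, 0, 0, 0], [0, 0, -45, 0, 0, 0], [0, 0, -75, 0, 0, 0], [0, 0, -100, 0, 0, 0], [0, 0, -125, 0, 0, 0], [0, 0, -145, 0, 0, 0], [0, 0, -150, 0, 0, 0]]}}

```text
t: 54.02
tool_pos: [0.4761, 0.3557, 0.1912]
tool_rot: [2.083, 2.35, 0.01]
wrist_force: [0.6, 1.0, 0.7]
opening: 0.0494
grip_force: 0.0
```

{"method": "play_rows", "body": {"steps": [[-20, -3, 0, 0, 0, 0], [-55, -6, 0, 0, 0, 0], [-92, -9, 0, 0, 0, 0], [-130, -12, 0, 0, 0, 0], [-168, -15, 0, 0, 0, 0], [-206, -18, 0, 0, 0, 0], [-244, -21, 0, 0, 0, 0], [-280, -24, 0, 0, 0, 0]]}}

```text
t: 54.68
tool_pos: [0.4841, 0.0706, 0.1863]
tool_rot: [2.084, 2.35, -0.001]
wrist_force: [1.1, -0.1, -0.8]
opening: 0.0495
grip_force: 0.0
```

{"method": "play_rows", "body": {"steps": [[-30, 0, 0, 0, 0, 0], [-55, 0, 0, 0, 0, 0], [-75, 0, 0, 0, 0, 0], [-80, 0, 0, 0, 0, 0], [-80, 0, 0, 0, 0, 0], [-80, 0, 0, 0, 0, 0], [-80, 0, 0, 0, 0, 0], [-80, 0, 0, 0, 0, 0]]}}

```text
t: 55.35
tool_pos: [0.494, -0.0047, 0.1863]
tool_rot: [-2.081, -2.354, -0.001]
wrist_force: [0.3, 0.2, -0.4]
opening: 0.0497
grip_force: 0.0
```

```bash
python3 - <<'E'
from h import *
np.set_printoptions(precision=1,suppress=True)
t=arm.grab_frame("top");s=arm.grab_frame("side");to((0,0,0))
t0=cv2.imread("pics/top0.png")[:,:,::-1].copy();s0=cv2.imread("pics/side0.png")[:,:,::-1].copy()
# compare object patches to start picture by template match (sub-shift in px)
def shift(a,b,x0,y0,x1,y1):
    A=cv2.cvtColor(a[y0:y1,x0:x1],7).astype(np.float32);B=cv2.cvtColor(b[y0:y1,x0:x1],7).astype(np.float32)
    r=cv2.phaseCorrelate(A,B,cv2.createHanningWindow((x1-x0,y1-y0),cv2.CV_32F));return np.round(r[0],2),round(r[1],2),round(float(np.abs(A-B).mean()),1)
for n,b in {"bottle":(132,228,158,256),"vblock":(160,226,186,252),"chuck":(187,222,213,248),"pillar":(120,192,144,210),"collar":(200,182,220,198)}.items(): print("top",n,shift(t0,t,*b))
for n,b in {"bottle":(266,328,300,370),"vblock":(270,303,300,340),"chuck":(274,276,302,308),"pillar":(214,348,236,372),"collar":(230,274,250,294)}.items(): print("side",n,shift(s0,s,*b))
G=t.astype(int)
print([(u,*G[216:226,u].mean(0).astype(int).tolist()) for u in range(396,410)],[(u,*G[216:226,u].mean(0).astype(int).tolist()) for u in range(440,452)])
hs=cv2.cvtColor(s,cv2.COLOR_RGB2HSV);ht=cv2.cvtColor(t,cv2.COLOR_RGB2HSV)
print([(v,*G[v,412:436].mean(0).astype(int).tolist()) for v in range(206,236)])
E
```

```text
t 55.45 pos [494.1  -5.2 186.2] yaw 1.6933 zax [ 0.  0. -1.] F [-1.1  0.3  0.7] op 0.04949708631191774
q [ 0.8  0.5 -1.1  2.   0.6  1.  -0.4]
(0, 0, 0) -> [  65.5 -489.8  186.1]
top bottle (array([1. , 0.1]), 0.95, 3.8)
top vblock (array([0.7, 0.4]), 1.04, 6.4)
top chuck (array([0.7, 0.1]), 1.13, 5.4)
top pillar (array([-0.1,  0. ]), 1.03, 1.1)
top collar (array([-0. ,  0.2]), 0.92, 1.2)
side bottle (array([0.2, 0.2]), 1.02, 8.9)
side vblock (array([0.5, 0.1]), 0.89, 10.1)
side chuck (array([-0.5,  0.3]), 0.96, 10.2)
side pillar (array([0., 0.]), 1.0, 5.8)
side collar (array([-0., -0.]), 1.0, 2.4)
[(396, 72, 68, 70), (397, 71, 67, 66), (398, 70, 60, 53), (399, 73, 58, 37), (400, 76, 58, 31), (401, 76, 59, 32), (402, 77, 60, 34), (403, 73, 61, 44), (404, 69, 63, 55), (405, 68, 62, 55), (406, 71, 59, 43), (407, 74, 58, 37), (408, 74, 60, 39), (409, 75, 61, 38)] [(440, 70, 54, 31), (441, 73, 57, 31), (442, 75, 59, 31), (443, 74, 58, 35), (444, 74, 60, 38), (445, 74, 59, 36), (446, 72, 60, 44), (447, 69, 62, 58), (448, 69, 65, 66), (449, 70, 66, 67), (450, 69, 65, 66), (451, 69, 65, 67)]
[(206, 71, 67, 68), (207, 72, 68, 69), (208, 71, 65, 64), (209, 73, 62, 51), (210, 75, 59, 35), (211, 75, 57, 30), (212, 73, 56, 29), (213, 75, 58, 31), (214, 75, 58, 30), (215, 73, 57, 31), (216, 70, 55, 32), (217, 72, 56, 31), (218, 75, 58, 31), (219, 73, 57, 31), (220, 71, 56, 32), (221, 73, 57, 31), (222, 75, 58, 31), (223, 72, 56, 31), (224, 70, 55, 31), (225, 73, 57, 32), (226, 75, 58, 30), (227, 76, 59, 34), (228, 73, 61, 42), (229, 72, 61, 46), (230, 74, 59, 36), (231, 76, 59, 31), (232, 75, 59, 34), (233, 73, 60, 47), (234, 72, 67, 66), (235, 79, 76, 79)]
```

```bash
python3 -c "
from cell import arm
print(arm.hand_in())"
```

```text
the job is handed in; nothing more can be done
None
```

I handed the job in at about 55 s: the jig lies holes up on the brass pad, within about 1 mm of centre in the pictures. The chuck, bottle and block are back upright on their spots, within about 2 mm, and the pillar and collar have not moved.

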